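# Pin the sample carousel's shaft

### The arm

A 6-joint arm with a two-finger parallel gripper is mounted at the origin on the work surface. World frame = base frame: x ahead of the robot, y to its left, z up, the work surface at z = 0. Lengths are in m, angles in degrees, forces in N, time in s.
With the tool pointing down it reaches from about 0.25 to 0.725 m from the base axis. Payload 9.7 kg.
Tool frame: the origin (TCP) lies midway between the tips of the shut fingers; the grasp point (between the pads) lies 19 mm behind it; z points along the fingers, y is the direction in which the jaws open and shut (so a half turn about z gives the same grasp; the last joint's range is limited). The gripper opens to 85 mm and grips with 20 to 120 N. Pads are 22 mm wide; open, the fingers measure 114 mm over their backs; the gripper's body (76 mm by 85 mm) begins 54 mm behind the grasp point. The pads swing forward as they close: fully open they stand 13 mm farther back than shut.
Start: joints at [-70.989, 4.979, 10.078, 95.1, 0, 90], TCP at [0.179, -0.52, 0.231] pointing down, gripper open.
Joint ranges: [-179.16, 179.16], [-48.56, 103.87], [-65.8, 70.77], [-126.05, 130.52], [-82.76, 87.17], [-180, 180]. Speed limits (degrees/s): [127.2, 127.2, 147.25, 180, 180, 180].

### API

Orientations are given as [roll, pitch, yaw] about the fixed x, y, z axes, in that order (R = Rz(yaw) Ry(pitch) Rx(roll)).
In Python, from workcell import get_obs, camera, get_calibration, job_done gives the robot as it stands.
- The arm moves only by the tool play_rows, never from a script. Its argument "commands" is text: rows parted by semicolons, each of 5 numbers parted by spaces: the opening, from 0 (shut) to 1 (fully open), then the shift along the world's x, y, z in mm, then the turn about the world's z in degrees. A call has 1 to 10 rows; each row is the pose to reach, as a shift and turn from the pose commanded when the call began; what a row does not reach only later rows make up. A row lasts 1/12 s, in which the tool goes at most 41.7 mm and 7.16 degrees, less where a joint would pass 70% of its speed; a pose out of reach is approached as far as the arm can. A call with a gripper value outside its range is refused whole. The fingers move at their own pace and stop on an object; "force" is the grip in N (left out, the last holds). Time passes only in rows, so rows that repeat a pose let the fingers close. It gives the time, the measured TCP pose, the force and the opening at its end, in the units of the state.
- get_obs(): the state, without advancing time (a new reading comes with each control period).
- camera(name): name is "scene" or "top"; returns the picture (400x640x3 uint8, red, green, blue); there is no depth.
- get_calibration(name): a dict with "fx", "fy", "cx", "cy" (pixels), "eye" and "attitude" of the camera in the world. Camera axes: x right, y down, z forward; pixel columns grow to the right and rows downward; lengths in m; the calibration is good to about 2 mm. A picture is of the moment at which its call begins. get_calibration takes no time and is no camera call.
- job_done(): hands the job in, once; it reports no verdict.
The state is a dict: "time": time; "q": joint angles; "qd": joint speeds; "joint_efforts": joint torques, N m; "ee_pos": TCP position; "tcp_rot": TCP orientation; "wrist_force": force on the tool from outside, world axes, zero at the start; "torque": the same for the moment, N m; "opening": finger opening in m.
Only numpy, scipy, OpenCV 4.12 (cv2) and the standard library are available. Lean on these libraries where they do the work, as an engineer would, in place of code of your own. Each camera call takes 0.05 s, during which the arm holds its last target.

### The job

Lock the tube carousel's shaft with its lock pin, the longest of the three pins in the stand: stand the pin in the guide bore on top of the carousel's housing so that it rests on the shaft and let go, then turn the crank slowly until the shaft's hidden cross-hole comes under the pin and it drops in. Stop turning as soon as it catches, never forcing the shaft or the pin, then press the pin gently down until its head sits flush on the housing. Leave the other pins, the bottles and the dishes where they are.

Things in the scene. Friction and masses are not known exactly. Their poses are not given: they have to be found in the camera images.
- carousel: Fixed machine: white base 130 x 260 x 18 mm with a housing 90 (x) by 80 (y) mm in its middle, whose flat aluminium top lies 160 mm above the work surface. Origin on the work surface under the guide bore; z up; y along the level shaft, towards the crank. At the -y end a white disc with small tubes, 116 mm in diameter, turns with the shaft (y = -64 to -102 mm, up to 158 mm high).
- bore (a point): Centre of the mouth of the round vertical guide bore in the housing's top: 13.5 mm wide, slightly chamfered, 36 mm deep. The shaft's top lies 40 mm below this point.
- shaft_mid (a point): Unseen point on the shaft's axis, 60 mm below the mouth of the bore. Here the shaft is 40 mm thick with one 15 mm cross-hole straight through it, passing under the bore. The hole's angle to the crank is unknown and differs each time; it lines up twice per full turn.
- axis (a point): Point on the shaft's axis 125 mm along the carousel's +y from the bore, 100 mm above the work surface: centre of the circle (radius 50 mm, upright, square to the carousel's y) on which the middle of the crank's handle moves.
- handle_mid (a point): Middle of the crank's handle: a black round bar 14 mm thick, 60 mm long, parallel to the carousel's y, spinning freely on its rod, so that it can stay gripped while the crank goes round. A dark flat crank arm 18 mm wide holds its inner end. It can be pinched from above at any crank angle; its circle's lowest point is 50 mm above the work surface.
- crank (a joint): Crank angle: 0 with the handle straight above the axis, growing as the handle goes from the top towards the carousel's +x. No stops; friction takes about 2 N at the handle and it stays where left. Starts within 0.3 rad of 0; the hole lines up after 0.6 to 2.5 rad either way. A pin dropped in blocks it after 0.3 to 0.4 rad of play; then more than 15 N at the handle bends the pin.
- lock_pin_head (a point): Centre of the lock pin's straight round black head, 24 mm wide and 28 mm high; the head's underside is 14 mm below this point, the foot 108 mm below. Stood in the bore on the solid shaft, the head's underside is 54 mm above the housing; over the hole the pin drops only about 8 mm, on to a stiff dust plug that yields to a steady push of about 8 N all the way and stays where pushed.
- lock_pin: The lock pin: steel shank 12 mm in diameter, 94 mm long, with a tapered foot (3 mm, 8 mm wide at the end); about 60 g. Origin at its foot, z up along the pin. Stands in one of the stand's holes, foot 4 mm above the work surface. It bends if pressed down with more than 60 N, or if its contact forces on the carousel add up to more than 90 N.
- stand: Fixed grey block 180 (x) x 50 (y) x 40 mm with three 15 mm holes, 36 mm deep, at x = -58, 0 and 58 mm along its own x. Origin at the centre of its underside. Each hole holds one upright pin, in any order.
- spare_a: Spare pin, to be left alone: shank 12 x 50 mm, round head 24 mm wide, 20 mm high. Origin at its foot.
- spare_b: Spare pin, to be left alone: shank 12 x 58 mm, mushroom head 32 mm wide, 14 mm high. Origin at its foot.
- bottle_a: Glass bottle with blue cap, 80 mm wide, about 160 mm high, standing behind the carousel. Origin at the centre of its underside.
- bottle_b: Glass bottle with blue cap, 70 mm wide, about 140 mm high, standing to the left. Origin at the centre of its underside.
- dishes: Two stacked clear dishes 90 mm wide, 29 mm high in all, lying near the robot between it and the carousel. Origin at the centre of the underside.
There are look-alikes about, which are no part of the job. Leave any purple or turquoise look-alike of the lock_pin alone.

How it is judged (in metres and radians):
On the way, in this order (a step that is already met when the one before it is completed fails the run):
1. The lock pin stands in the guide bore on the solid shaft, let go (x of lock_pin_head in the frame of carousel between -0.01 and 0.01 m and y of lock_pin_head in the frame of carousel between -0.01 and 0.01 m and z of lock_pin_head in the frame of carousel between 0.223 and 0.234 m and contact force between the fingers and lock_pin below 0.1 N), for 0.2 s.
2. The crank has been turned and the pin is 20 mm or more into the cross-hole (x of lock_pin_head in the frame of carousel between -0.01 and 0.01 m and y of lock_pin_head in the frame of carousel between -0.01 and 0.01 m and z of lock_pin_head in the frame of carousel below 0.208 m), for 0.1 s.
At the end, for the whole second after the job is handed in: The lock pin stands upright in the guide bore and through the shaft, centred within 4 mm, its head's underside within 2.5 mm of the housing's top, and pin and crank are at rest (x of lock_pin_head in the frame of carousel between -0.004 and 0.004 m and y of lock_pin_head in the frame of carousel between -0.004 and 0.004 m and z of lock_pin_head in the frame of carousel below 0.1765 m and angle between lock_pin_head's own z axis and vertical below 0.1 rad and linear speed of lock_pin below 0.01 m/s and velocity of joint crank between -0.05 and 0.05 rad/s); the robot touches nothing.
It fails at once if the pin is pressed with more than 60 N against the carousel by the fingers (contact force between the fingers and lock_pin above 1 N and contact force between lock_pin and carousel above 60 N).
It fails at once if the pin is forced: more than 90 N between the pin and the carousel (contact force between lock_pin and carousel above 90 N).
It fails at once if a spare pin is moved by more than 20 mm (distance of any of spare_a, spare_b from where it was at the start of the episode above 0.02 m).
It fails at once if a bottle or the dishes are moved by more than 30 mm (distance of any of bottle_a, bottle_b, dishes from where it was at the start of the episode above 0.03 m).
It also fails if it takes over 72 s, if anything falls off the work surface, if the arm or the gripper's body presses on something with over 40 N, if the wrist force passes 120 N, or if a joint passes its speed limit or range.

## Working session

There is one attempt and no reset: what is moved stays moved. The work goes in short steps, Python scripts to look and compute and a tool call to move; the robot and the scene stay as the last step left them, time stands still between calls to the robot, and variables do not carry over. Pictures are saved under pics/ and viewed, and the job is handed in when it is done.

Besides the shell and the picture viewer there is one more tool, called after "Request:" as name(argument=value, ...) on one line, values as JSON. play_rows: Moves the arm, as the interface text tells. Its arguments: {"type":"object","properties":{"commands":{"type":"string"},"force":{"type":"number"}},"required":["commands"]}

```bash
mkdir -p pics; ls; python3 - <<'E'
from workcell import *
import cv2
o=get_obs();print(o)
for n in("scene","top"):
    im=camera(n);cv2.imwrite(f"pics/{n}0.png",im[:,:,::-1]);print(n,get_calibration(n))
E
```

```text
pics
{'time': 0.0, 'q': array([-7.09881354e+01,  5.00983082e+00,  1.00325525e+01,  9.51003980e+01,
        1.16951590e-03,  8.99997612e+01]), 'qd': array([ 0.05733436,  0.02847336,  0.04725008,  0.01133185, -0.07272923,
        0.03576164]), 'joint_efforts': array([-6.72774986e-04, -5.20387101e+01,  4.64805830e+01,  1.63241528e-02,
       -4.38924280e-05,  2.23547005e-06]), 'ee_pos': array([ 0.17909461, -0.51976099,  0.23057823]), 'tcp_rot': array([-1.79922324e+02, -1.16983856e-03,  1.90121018e+01]), 'wrist_force': array([-0.71824864,  0.61608931,  0.14289508]), 'torque': array([ 0.02704967, -0.03600385,  0.00087629]), 'opening': 0.08526873146203982}
scene {'fx': 501.6174733739713, 'fy': 501.6174733739713, 'cx': 318.3901336643719, 'cy': 202.96368584324975, 'eye': array([ 1.04874459, -0.60946875,  0.96088303]), 'attitude': array([-135.82234445,   -0.2101471 ,   38.62565254])}
top {'fx': 454.33987296758806, 'fy': 454.33987296758806, 'cx': 323.5031432732833, 'cy': 198.76790145360766, 'eye': array([ 0.47658141, -0.00375808,  1.14272685]), 'attitude': array([-175.6548478 ,    1.41073545,  -90.07080257])}
```

View pics/scene0.png

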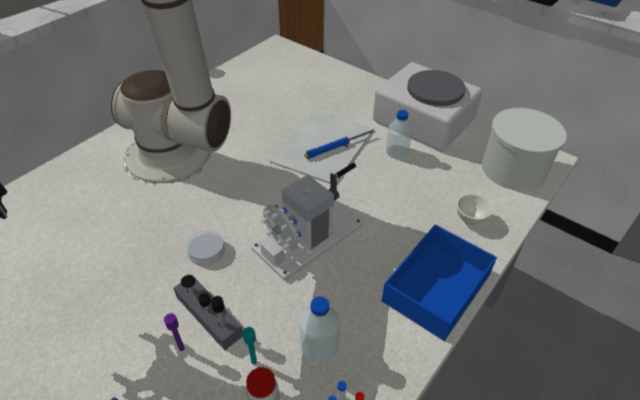

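View pics/top0.png

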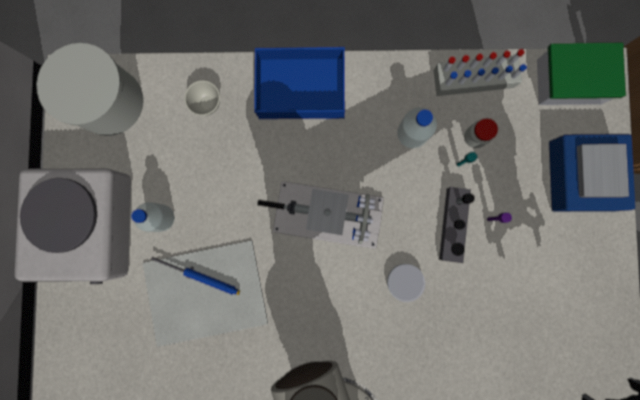

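The top view shows the carousel near (325,212), with the crank handle at (270,205). The stand is near (456,225) with black pin heads at (467,198), (460,224) and (457,249). The purple pin at (505,217) and the turquoise one at (470,158) are look-alikes. Next I'll enlarge these areas.

```bash
cat > h.py <<'E'
import numpy as np,cv2
from scipy.spatial.transform import Rotation as Ro
from workcell import *
C={n:get_calibration(n) for n in("scene","top")}
def R(n): return Ro.from_euler('xyz',C[n]['attitude'],degrees=True).as_matrix()
def ray(n,u,v):
    c=C[n];d=R(n)@np.array([(u-c['cx'])/c['fx'],(v-c['cy'])/c['fy'],1.]);return c['eye'],d/np.linalg.norm(d)
def plane(n,u,v,z):
    e,d=ray(n,u,v);return e+d*(z-e[2])/d[2]
def proj(n,p):
    c=C[n];q=R(n).T@(np.asarray(p,float)-c['eye']);return np.array([c['fx']*q[0]/q[2]+c['cx'],c['fy']*q[1]/q[2]+c['cy']])
def tri(a,b):
    e1,d1=ray('scene',*a);e2,d2=ray('top',*b)
    s=np.linalg.lstsq(np.c_[d1,-d2],e2-e1,rcond=None)[0]
    p,q=e1+s[0]*d1,e2+s[1]*d2;return (p+q)/2,np.linalg.norm(p-q)
def crop(im,x0,y0,x1,y1,k,f): cv2.imwrite(f,cv2.resize(im[y0:y1,x0:x1,::-1],None,fx=k,fy=k,interpolation=cv2.INTER_CUBIC))
E
python3 - <<'E'
from h import *
im=cv2.imread('pics/top0.png')[:,:,::-1];crop(im,250,170,400,260,5,'pics/tc.png');crop(im,420,140,530,270,4,'pics/ts.png')
im=cv2.imread('pics/scene0.png')[:,:,::-1];crop(im,240,150,370,280,4,'pics/sc.png');crop(im,150,260,270,370,5,'pics/ss.png')
E
```

```text
(no output)
```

View pics/tc.png

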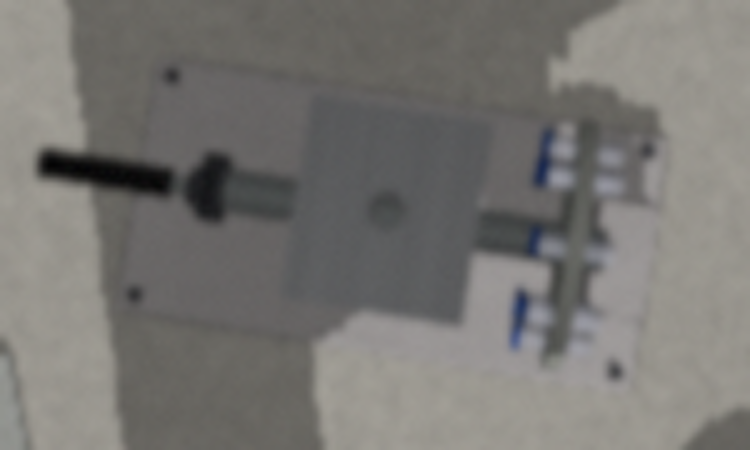

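View pics/ts.png

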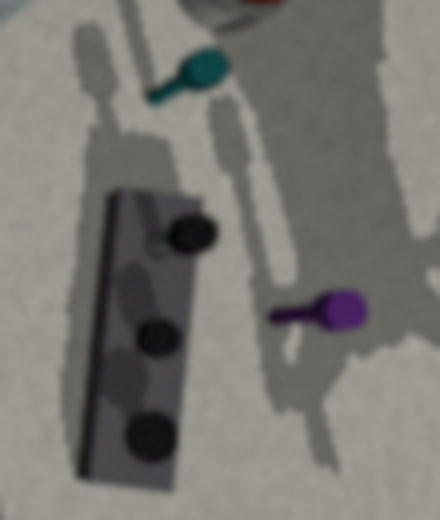

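View pics/sc.png

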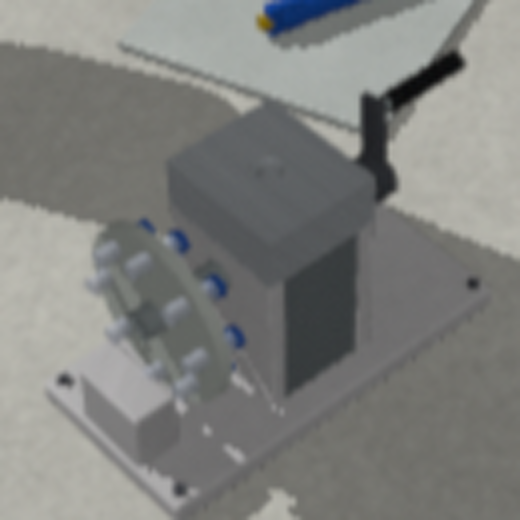

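View pics/ss.png

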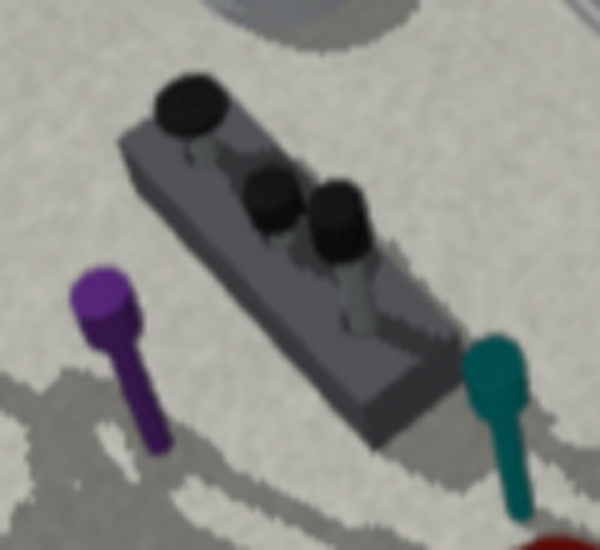

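Three black heads stand in the stand. In the top view they are at (468,198), (460,224) and (458,249). In the scene crop, the one nearest the turquoise look-alike (scene about (218,300)) has the longest shank and a tall straight head, so it fits the lock pin. (458,249) is the wide mushroom (spare_b) and (460,224) is the short spare_a.

```bash
python3 - <<'E'
from h import *
t=cv2.imread('pics/top0.png');s=cv2.imread('pics/scene0.png')
def blobs(im,box,thr):
    x0,y0,x1,y1=box;g=im[y0:y1,x0:x1].max(2)
    g=cv2.resize(g,None,fx=4,fy=4,interpolation=cv2.INTER_CUBIC)
    cs,_=cv2.findContours((g<thr).astype(np.uint8),cv2.RETR_EXTERNAL,cv2.CHAIN_APPROX_NONE)
    for c in cs:
        if cv2.contourArea(c)>150:
            (a,b),(w,h),an=cv2.minAreaRect(c);print(np.round([x0+(a+.5)/4-.5,y0+(b+.5)/4-.5,w/4,h/4,an],1), np.round(cv2.minEnclosingCircle(c)[1]/4,2), np.round(cv2.boundingRect(c),1))
for th in (35,45): print('top');blobs(t,(440,185,480,262),th);print('scene');blobs(s,(170,265,235,330),th)
print('handle');blobs(t,(250,190,305,225),40)
tc=lambda a,b:(a/5+250-.4,b/5+170-.4)
sc=lambda a,b:(a/4+240-.4,b/4+150-.4)
print('bore',plane('top',*tc(387,210),.16),plane('scene',*sc(270,170),.16))
P=[plane('top',*tc(*p),.16) for p in((313,95),(495,122),(462,323),(283,298))]
print(np.round(P,4),np.mean(P,0)); 
for i in range(4):
    d=P[i]-P[i-1];print(np.linalg.norm(d[:2]),np.degrees(np.arctan2(d[1],d[0])))
Q=[plane('scene',*sc(*p),.16) for p in((270,103),(374,183),(273,240),(168,162))]
print(np.round(Q,4),np.mean(Q,0))
for i in range(4):
    d=Q[i]-Q[i-1];print(np.linalg.norm(d[:2]),np.degrees(np.arctan2(d[1],d[0])))
print('base screws',[np.round(plane('top',*tc(*p),.018),4) for p in((171,75),(648,149),(615,371),(135,294))])
E
```

```text
top
[457.1 248.9  11.5  11.5  90. ] 6.47 [ 47 234  47  47]
[459.  223.8   8.8  10.2  90. ] 5.43 [ 57 139  42  36]
[466.9 198.1   8.8  12.   63.4] 6.13 [85 36 49 38]
[444.4 223.4   2.1  69.4   6.4] 34.72 [  0  17  36 277]
scene
[211.1 302.8  27.3  15.8  16.1] 14.0 [115 113 101  79]
[187.8 281.3  11.7  12.7  45. ] 6.85 [47 43 54 47]
top
[457.  248.8  12.8  12.2  90. ] 7.09 [ 45 231  50  52]
[459.  223.8  10.2  11.2  90. ] 6.09 [ 55 136  46  42]
[465.6 198.7   9.5  15.3  64.1] 8.04 [70 34 65 41]
[444.7 223.4   3.5  70.5   6.4] 35.23 [  0  15  38 281]
scene
[211.4 302.   28.9  16.3  25.1] 14.51 [114 110 103  84]
[187.7 281.3  12.   13.3  45. ] 7.16 [46 42 56 49]
handle
[290.9 206.8   6.3  11.5   8.1] 5.76 [152  47  29  46]
[270.8 204.1  25.8   4.6   9.8] 12.91 [ 34  44 103  30]
bore [0.52342171 0.01281328 0.16      ] [0.52375081 0.01115606 0.16      ]
[[ 0.5736  0.0449  0.16  ]
 [ 0.5615 -0.0341  0.16  ]
 [ 0.4746 -0.0194  0.16  ]
 [ 0.4855  0.0578  0.16  ]] [0.52378511 0.01230476 0.16      ]
0.08903096422498497 -8.344071997574439
0.07993252015297755 -98.67326684636828
0.08812923915479345 170.4124182843276
0.07802002740893416 81.99611181887187
[[ 0.488   0.0544  0.16  ]
 [ 0.5762  0.0399  0.16  ]
 [ 0.5599 -0.0301  0.16  ]
 [ 0.4743 -0.0203  0.16  ]] [0.52459978 0.01099447 0.16      ]
0.07601423042092179 79.57497034987699
0.08931472005132744 -9.347039959103942
0.07186535538819445 -103.08645197528463
0.08616461982163957 173.50575640393814
base screws [array([0.5979, 0.1229, 0.018 ]), array([ 0.5601, -0.1141,  0.018 ]), array([ 0.4507, -0.0968,  0.018 ]), array([0.4888, 0.1402, 0.018 ])]
```

```bash
python3 - <<'E'
from h import *
print(tri((217.2,298.2),(467.9,197.9)))
for z in(.126,.112):print(plane('top',467.9,197.9,z),plane('scene',217.2,298.2,z))
ts=lambda a,b:(a/4+420-.4,b/4+140-.4); ss=lambda a,b:(a/5+150-.4,b/5+260-.4)
print('stand top corners',[np.round(plane('top',*ts(*p),.04),4) for p in((118,190),(203,198),(173,490),(84,480))])
print('scene',[np.round(plane('scene',*ss(*p),.04),4) for p in((120,142),(373,405),(463,337))])
print('shank at stand top', plane('scene',*ss(363,328),.04))
print('a',plane('top',459,223.8,.072),plane('scene',*ss(271,183),.074));print('b',plane('top',457,248.8,.072),plane('scene',*ss(192,100),.076))
p=tri((217.2,298.2),(467.9,197.9))[0]
print('handle ends', [plane('top',*q,.15) for q in((257.5,202.0),(283.5,206.6))])
print([np.round(tri(((461/4+240-.4),(62/4+150-.4)),(257.6,202.5)),4)] if 0 else tri((461/4+239.6,62/4+149.6),(258.0,202.2)))
E
```

```text
(array([ 0.55411641, -0.30091989,  0.12722225]), np.float64(0.001814059892788873))
[ 0.55482909 -0.30059791  0.126     ] [ 0.55267895 -0.30105593  0.126     ]
[ 0.55590654 -0.3046853   0.112     ] [ 0.54436052 -0.29588421  0.112     ]
stand top corners [array([ 0.5878, -0.2812,  0.04  ]), array([ 0.5828, -0.3321,  0.04  ]), array([ 0.4075, -0.3098,  0.04  ]), array([ 0.4134, -0.2571,  0.04  ])]
scene [array([ 0.4077, -0.3109,  0.04  ]), array([ 0.5866, -0.3303,  0.04  ]), array([ 0.5931, -0.2855,  0.04  ])]
shank at stand top [ 0.55786584 -0.30838913  0.04      ]
a [ 0.49833853 -0.29419244  0.072     ] [ 0.49640089 -0.29592879  0.074     ]
b [ 0.44022937 -0.28819347  0.072     ] [ 0.43993526 -0.28918932  0.076     ]
handle ends [array([0.54538893, 0.16576668, 0.15      ]), array([0.5351055 , 0.10840492, 0.15      ])]
(array([0.54585132, 0.1657643 , 0.14729922]), np.float64(0.0019113794113986178))
```

The triangulated head top is at z=0.127 against 0.126 expected, so this is the lock pin. It stands at about (0.555,-0.301). The bore is at about (0.524,0.0125) and the carousel yaw is about -9°. Next I confirm the pin in one crop and move above it.

Request:
play_rows(commands="1 40 23 0 -3; 1 80 46 0 -6; 1 120 70 0 -9;1 160 93 0 -12;1 200 116 0 -15;1 240 140 0 -18;1 280 163 0 -21;1 320 186 0 -24;1 350 204 0 -26;1 376 219 0 -26", force=40)

```text
time: 0.93
ee_pos: [0.5407, -0.3088, 0.2309]
tcp_rot: [-180.0, 0.0, -7.1]
wrist_force: [1.3, -0.5, -0.2]
opening: 0.0856
```

```bash
python3 - <<'E'
from h import *
s=camera('scene');crop(s,130,220,290,350,5,'pics/s1.png');o=get_obs();print(o['time'],o['ee_pos'],o['tcp_rot'],o['wrist_force'])
E
```

```text
0.9833 [ 0.54582007 -0.30497465  0.22930369] [-1.79859055e+02 -1.66007723e-02 -6.79122198e+00] [-0.01670438  4.548954   -1.58919865]
```

View pics/s1.png

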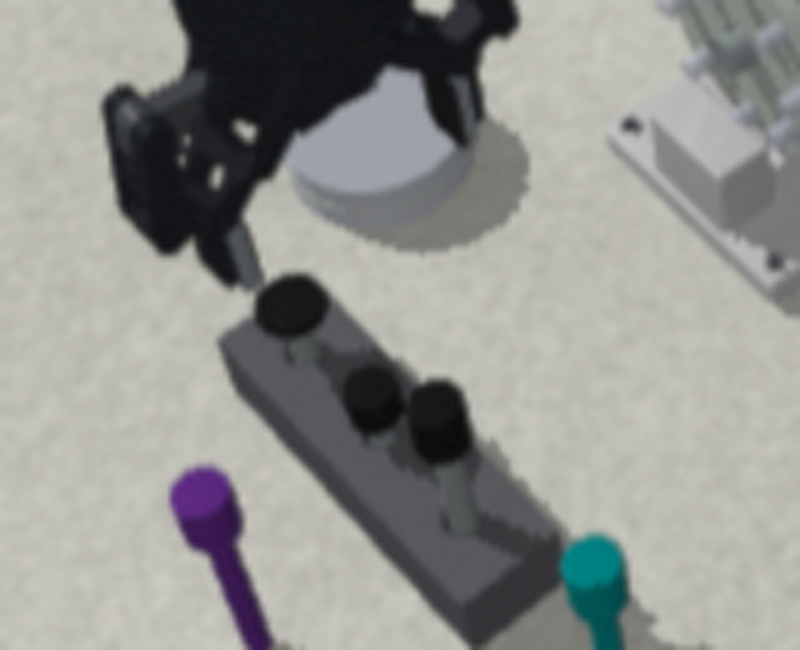

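The black pin with the tall head and the longest shank, crop (440,420), i.e. scene (218,304), is the lock pin. The jaws are aligned across the stand, so I descend.

Request:
play_rows(commands="1 0 0 0 0; 1 0 0 0 0; 1 0 0 -25 0; 1 0 0 -50 0; 1 0 0 -75 0;1 0 0 -95 0;1 0 0 -110 0;1 0 0 -125 0;1 0 0 -125 0;1 0 0 -125 0")

```text
time: 1.82
ee_pos: [0.5379, -0.311, 0.1062]
tcp_rot: [-180.0, 0.1, -7.1]
wrist_force: [0.1, -0.1, 1.0]
opening: 0.0853
```

```bash
python3 - <<'E'
from h import *
s=camera('scene');crop(s,130,220,290,350,5,'pics/s2.png');t=camera('top');crop(t,400,140,530,270,5,'pics/t2.png');o=get_obs();print(o['time'],o['ee_pos'],o['tcp_rot'],o['wrist_force'])
E
```

```text
1.9167 [ 0.53904152 -0.31110843  0.10778003] [ 1.79959697e+02 -8.47120410e-02 -7.04520356e+00] [-0.09115762  0.00111394  0.32132113]
```

View pics/s2.png

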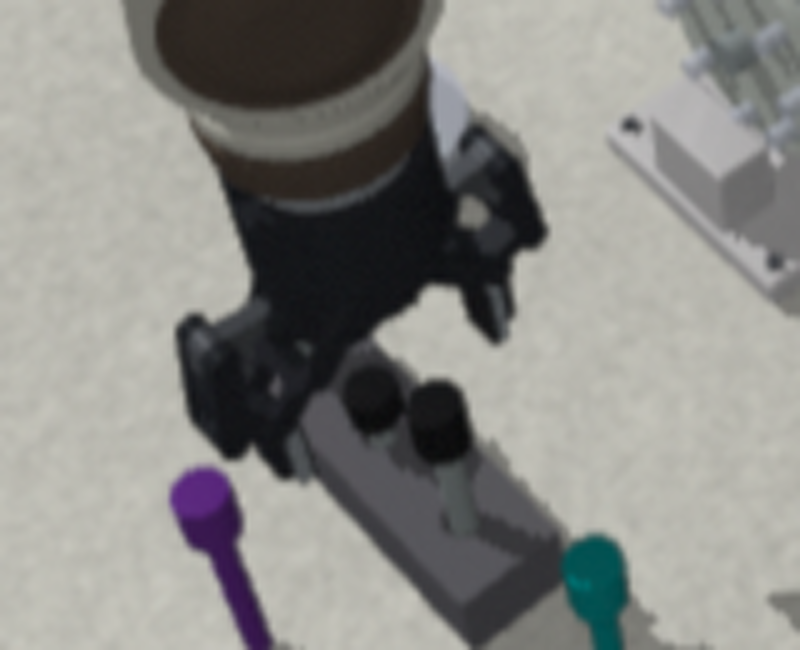

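View pics/t2.png

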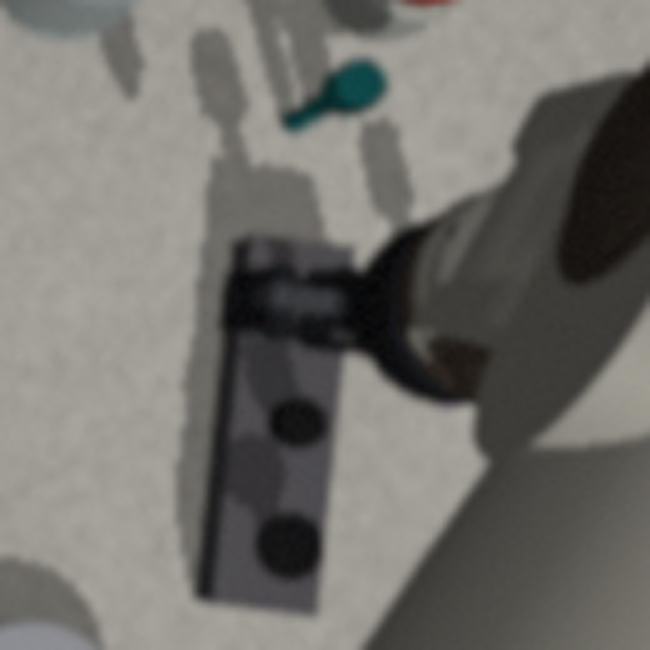

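The arm stopped about 16 mm short in x and 10 mm in y because of row rate limiting. The pin is still clear between the jaws, so I correct that and lower.

Request:
play_rows(commands="1 6 4 0 0; 1 12 8 0 0; 1 16 10 0 0; 1 16 10 0 0; 1 16 10 -8 0; 1 16 10 -16 0; 1 16 10 -16 0; 1 16 10 -16 0")

```text
time: 2.58
ee_pos: [0.5545, -0.3001, 0.0891]
tcp_rot: [-180.0, 0.1, -7.0]
wrist_force: [-0.5, 0.4, 1.2]
opening: 0.0858
```

```bash
python3 - <<'E'
from h import *
s=camera('scene');crop(s,130,220,290,350,5,'pics/s3.png')
for i in range(2):
 o=get_obs();print(o['time'],o['ee_pos'],o['tcp_rot'],o['wrist_force']);camera('top')
E
```

```text
2.6333 [ 0.55477048 -0.30024792  0.08971268] [-1.79981642e+02  5.84714241e-02 -7.00001884e+00] [ 0.47960604 -0.51474128 -0.28237442]
2.6833 [ 0.55501713 -0.30039107  0.09020499] [-1.79996214e+02  1.22117645e-02 -7.00238371e+00] [-0.57373804 -0.7774589   0.07721809]
```

View pics/s3.png

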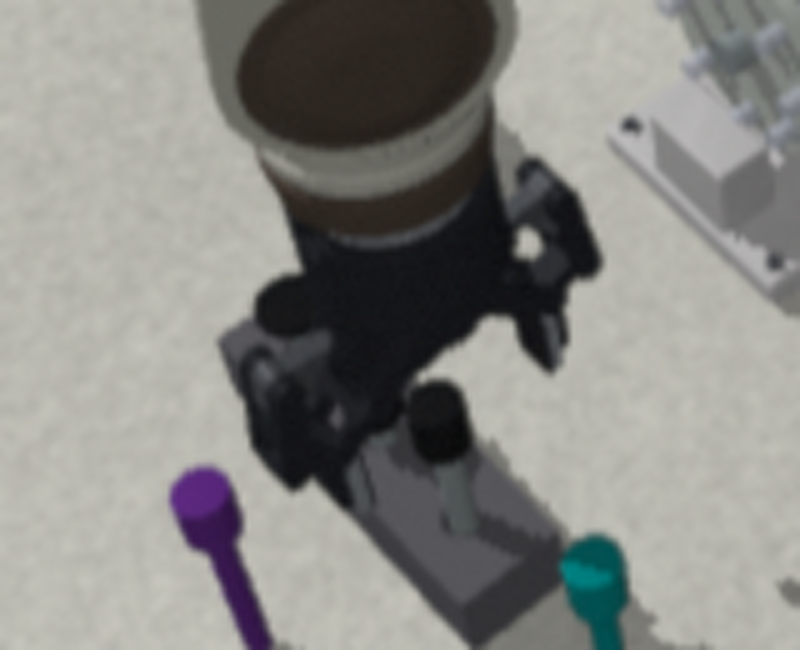

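The finger tips at crop (365,495) and (555,355) straddle the head at (440,420). Closing now.

Request:
play_rows(commands="0.6 0 0 0 0;0.5 0 0 0 0;0.4 0 0 0 0;0.3 0 0 0 0;0.2 0 0 0 0;0.15 0 0 0 0;0.15 0 0 0 0;0.15 0 0 0 0;0.15 0 0 0 0;0.15 0 0 0 0", force=40)

```text
time: 3.57
ee_pos: [0.5552, -0.3006, 0.0905]
tcp_rot: [180.0, -0.0, -7.0]
wrist_force: [0.1, -3.6, 1.6]
opening: 0.0227
```

```bash
python3 - <<'E'
from h import *
s=camera('scene');crop(s,130,220,290,350,5,'pics/s4.png')
o=get_obs();print(o['time'],o['ee_pos'],o['tcp_rot'],o['wrist_force'],o['opening'])
E
```

```text
3.6167 [ 0.55525447 -0.30064775  0.09047236] [ 1.79961346e+02 -1.93120520e-02 -7.00316915e+00] [-0.69986449 -4.00691318  1.29546416] 0.023389107174438224
```

View pics/s4.png

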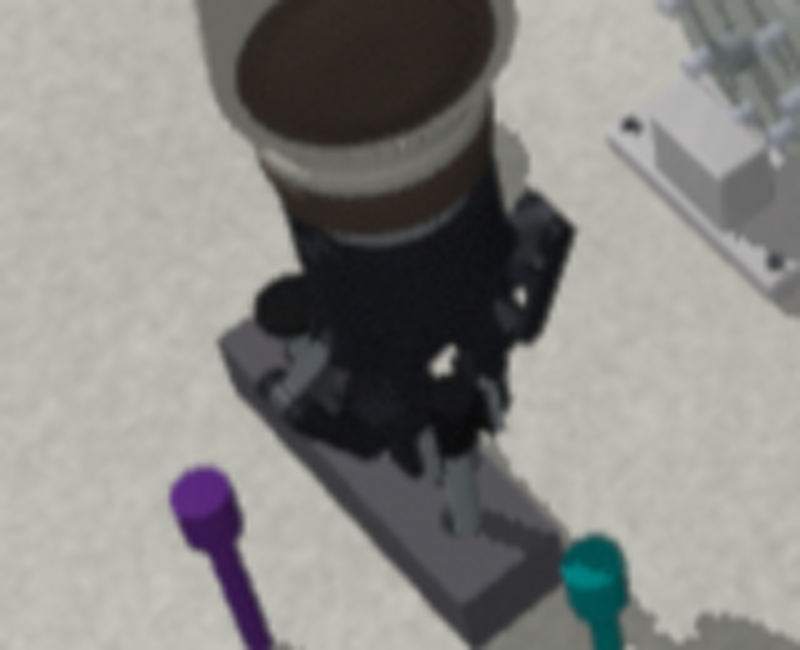

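Request:
play_rows(commands="0.15 0 0 8 0;0.15 0 0 20 0;0.15 0 0 40 0;0.15 0 0 65 0;0.15 0 0 90 0;0.15 0 0 115 0;0.15 0 0 140 0;0.15 0 0 165 0;0.15 0 0 185 0;0.15 0 0 200 0")

```text
time: 4.45
ee_pos: [0.5552, -0.2994, 0.2938]
tcp_rot: [-180.0, -0.2, -7.0]
wrist_force: [1.1, 0.4, -0.2]
opening: 0.023
```

```bash
python3 - <<'E'
from h import *
s=camera('scene');crop(s,130,180,290,310,5,'pics/s5.png')
o=get_obs();print(o['time'],o['ee_pos'],o['tcp_rot'],o['wrist_force'],o['opening'])
E
```

```text
4.5 [ 0.55547717 -0.2995256   0.29613105] [179.97242405  -0.30943132  -6.95477544] [-1.25937463  0.84741802  1.48443308] 0.022859776712245747
```

View pics/s5.png

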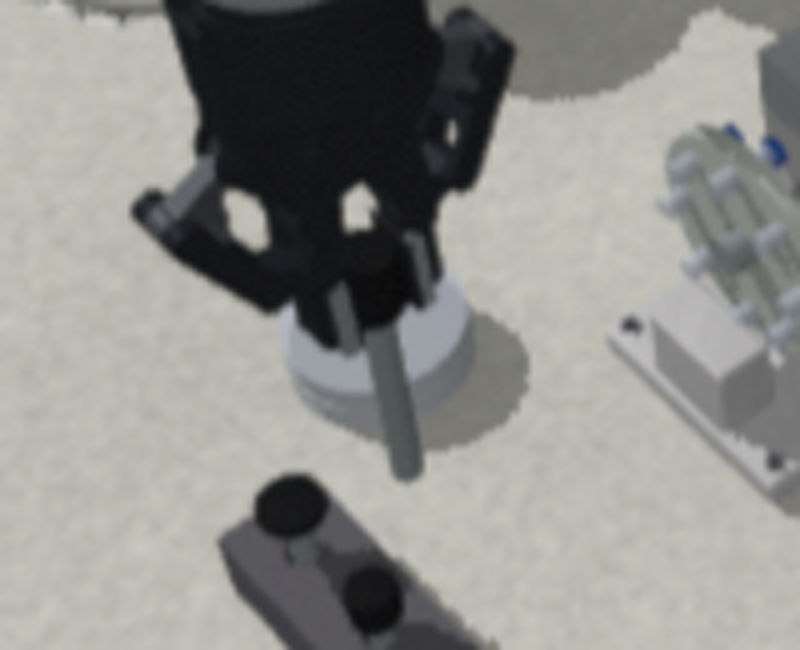

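The pin is held and hangs straight, foot at crop (407,472). Carrying it towards the bore.

Request:
play_rows(commands="0.15 -3 25 0 0;0.15 -6 55 0 0;0.15 -9 90 0 0;0.15 -12 125 0 0;0.15 -15 160 0 0;0.15 -18 195 0 0;0.15 -21 230 0 -1;0.15 -25 265 0 -2;0.15 -28 290 0 -2;0.15 -31 313 0 -2")

```text
time: 5.33
ee_pos: [0.5196, -0.0448, 0.2906]
tcp_rot: [-178.3, 0.0, -5.8]
wrist_force: [0.2, 0.4, -0.1]
opening: 0.0229
```

Request:
play_rows(commands="0.15 0 0 0 0;0.15 0 0 0 0;0.15 0 0 0 0")

```text
time: 5.58
ee_pos: [0.5203, -0.0468, 0.2902]
tcp_rot: [-178.4, 0.1, -6.0]
wrist_force: [-0.7, -0.6, -1.4]
opening: 0.0229
```

```bash
python3 - <<'E'
from h import *
s=camera('scene');crop(s,230,80,390,210,5,'pics/s6.png');t=camera('top');crop(t,260,150,390,250,6,'pics/t6.png')
for i in range(2):
 o=get_obs();print(o['time'],o['ee_pos'],o['tcp_rot'],o['wrist_force'],o['opening']);camera('top')
E
```

```text
5.6833 [ 0.52034208 -0.04664646  0.29006066] [-1.78404196e+02  6.35269986e-02 -5.94128443e+00] [-0.86249905  0.69717692 -0.05802305] 0.023042270598780897
5.7333 [ 0.52033076 -0.04651001  0.29003144] [-1.78401985e+02  6.78440252e-02 -5.92726041e+00] [ 0.58889716  1.24908727 -0.50618142] 0.022999465378641653
```

View pics/s6.png

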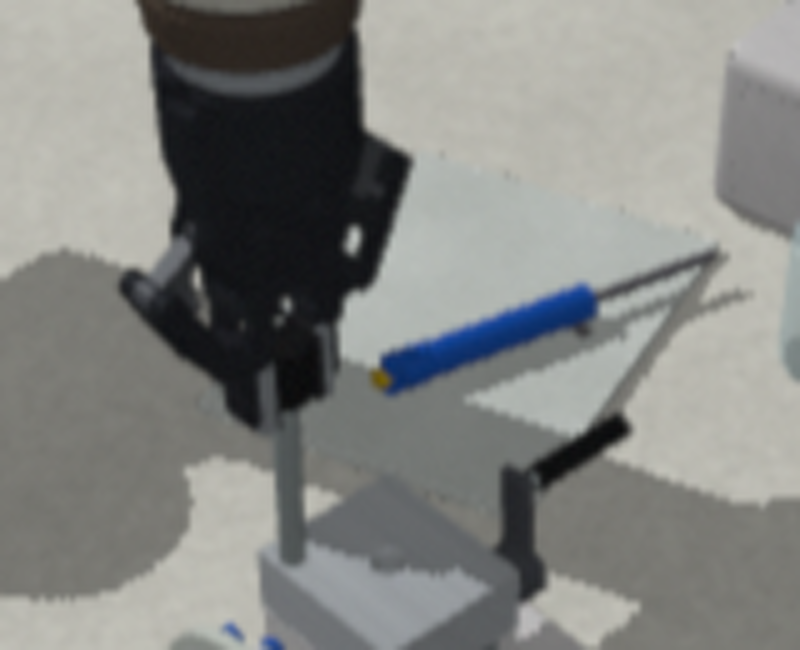

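View pics/t6.png

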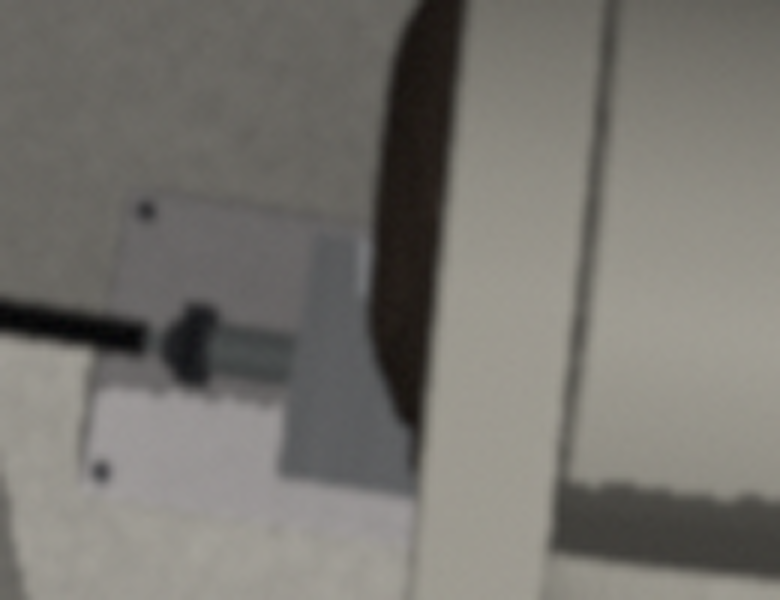

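Now close the rest of the way (about 59 mm in y).

Request:
play_rows(commands="0.15 1 10 0 -1;0.15 2 20 0 -2;0.15 3 35 0 -3;0.15 3 45 0 -3;0.15 3 53 0 -3;0.15 3 58 0 -3;0.15 3 59 0 -3;0.15 3 59 0 -3;0.15 3 59 0 -3;0.15 3 59 0 -3")

```text
time: 6.62
ee_pos: [0.5188, -0.0322, 0.2903]
tcp_rot: [-176.6, 0.1, -5.4]
wrist_force: [-0.0, -0.2, -0.2]
opening: 0.0227
```

```bash
python3 - <<'E'
from h import *
s=camera('scene');crop(s,230,80,390,210,5,'pics/s7.png')
for i in range(2):
 o=get_obs();print(o['time'],o['ee_pos'],o['tcp_rot'],o['wrist_force'],o['opening']);camera('top')
E
```

```text
6.6667 [ 0.51880355 -0.03222132  0.29030828] [-1.76607444e+02  9.62915306e-02 -5.35783873e+00] [-0.54844939 -0.84841793 -0.39936248] 0.022618650482272764
6.7167 [ 0.51882019 -0.03221826  0.29033669] [-1.76606787e+02  9.18833993e-02 -5.35571416e+00] [-0.00956407 -0.13596289 -1.31381207] 0.0228496878427031
```

View pics/s7.png

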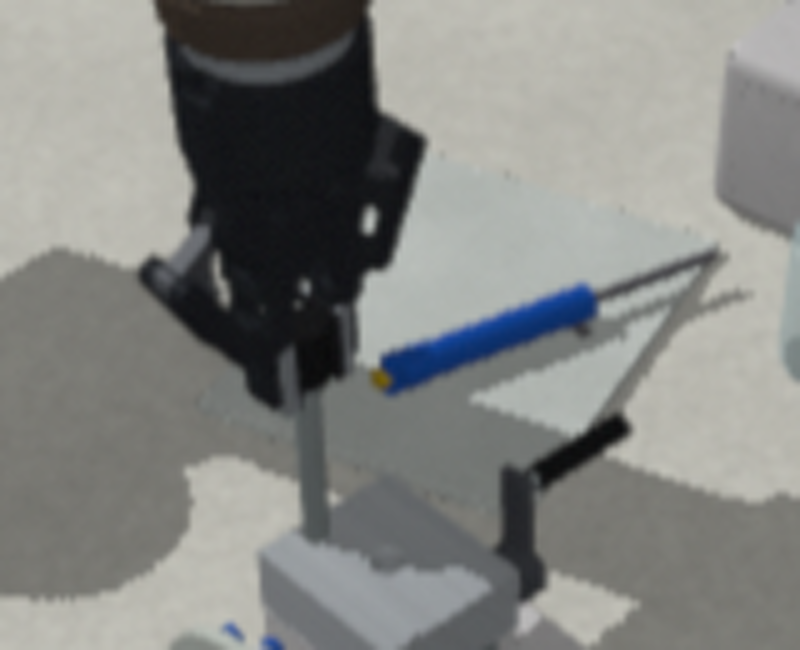

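The arm is not reaching the commanded pose and its tilt is growing, so I check the joints.

```bash
python3 - <<'E'
from h import *
o=get_obs();print(o['q'],o['joint_efforts'],o['ee_pos'],o['tcp_rot'])
E
```

```text
[ -5.41567272   2.62521274  14.20147656 101.6718003    3.39014823
 179.94162162] [ 3.97992006e-02 -4.85812211e+01  4.56381118e+01  2.04645615e-02
  2.03638575e-01 -3.29390002e-05] [ 0.51880077 -0.03225533  0.2903328 ] [-1.76609756e+02  9.20842360e-02 -5.35739643e+00]
```

Joint 6 is at its 180° limit. From the readings, yaw = q1 - q6 + 180, so yaw must stay at or above q1. The pin is round, so I turn to about yaw 81°, which the crank needs anyway.

Request:
play_rows(commands="0.15 0 0 0 7;0.15 0 0 0 14;0.15 0 0 0 21;0.15 0 0 0 28;0.15 0 0 0 35;0.15 0 0 0 42;0.15 0 0 0 49;0.15 0 0 0 56;0.15 0 0 0 63;0.15 0 0 0 70")

```text
time: 7.6
ee_pos: [0.5188, -0.0323, 0.2903]
tcp_rot: [-176.6, 0.1, 65.0]
wrist_force: [0.2, -0.9, -1.8]
opening: 0.0227
```

Request:
play_rows(commands="0.15 1 8 0 6;0.15 2 20 0 12;0.15 4 32 0 16;0.15 5 42 0 16;0.15 5 45 0 16;0.15 5 45 0 16;0.15 5 45 0 16")

```text
time: 8.18
ee_pos: [0.5237, 0.0127, 0.2903]
tcp_rot: [-176.6, 0.1, 80.6]
wrist_force: [-0.6, -0.5, -0.3]
opening: 0.0226
```

```bash
python3 - <<'E'
from h import *
s=camera('scene');crop(s,230,80,390,210,5,'pics/s8.png')
for i in range(2):
 o=get_obs();print(o['time'],o['ee_pos'],o['tcp_rot'],o['wrist_force'],o['opening'],o['q']);camera('top')
E
```

```text
8.2333 [0.52375464 0.01244165 0.29038769] [-1.76614335e+02  1.05836766e-01  8.05619125e+01] [-0.44852523 -0.2806696  -0.49127103] 0.02315529481496992 [  1.08124299   6.64041885  18.46698987 105.1747258    0.51388242
 100.50743932]
8.2833 [0.52372891 0.01232159 0.29035593] [-1.76606840e+02  1.02767190e-01  8.05613617e+01] [-0.02921926 -0.46445383 -0.57769095] 0.022839967142862155 [  1.06624457   6.64231644  18.46506915 105.17784926   0.51741664
 100.49277307]
```

View pics/s8.png

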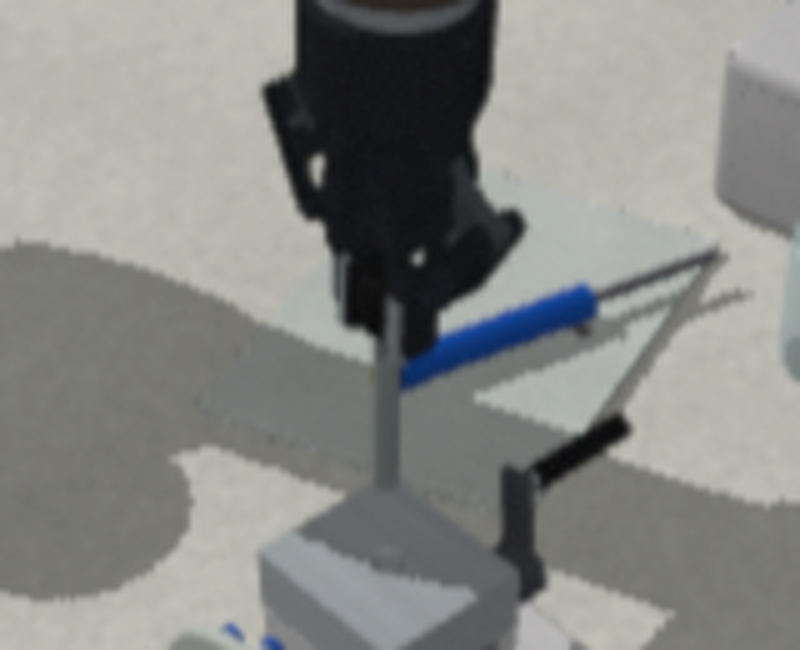

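The tool carries a 3.4° tilt left over from the clamped move. It is along x, so harmless for the crank. The bore's clearance lets the tilted pin in about 25 mm, after which it can be let go to straighten. Now I measure the foot against the bore.

```bash
python3 - <<'E'
from h import *
s=camera('scene');cv2.imwrite('pics/s9full.png',s[:,:,::-1]);crop(s,285,125,335,205,7,'pics/s9.png')
o=get_obs();print(o['ee_pos'],o['tcp_rot'])
Rt=Ro.from_euler('xyz',o['tcp_rot'],degrees=True).as_matrix();ax=Rt[:,2];print('axis',ax)
print('pred foot',o['ee_pos']+ax*.0865, 'px',proj('scene',o['ee_pos']+ax*.0865))
print('bore px', proj('scene',(.5238,.0124,.16)))
E
```

```text
[0.52375142 0.01229781 0.29034953] [-1.76609164e+02  9.97313499e-02  8.05720229e+01]
axis [-0.05863241  0.00797456 -0.99824779]
pred foot [0.51867972 0.01298761 0.2040011 ] px [305.61378031 176.50367435]
bore px [307.4646985  191.81051655]
```

View pics/s9.png

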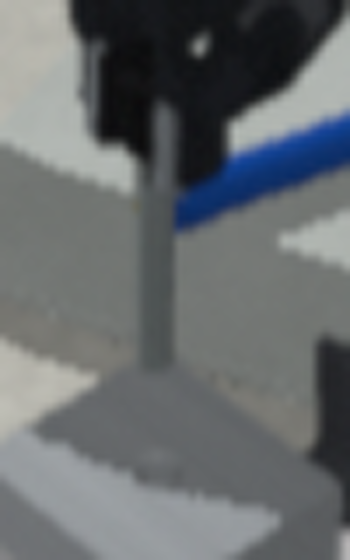

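```bash
python3 - <<'E'
from h import *
s=cv2.imread('pics/s9full.png');s0=cv2.imread('pics/scene0.png')
a=cv2.convertScaleAbs(s[180:202,292:322],alpha=2.0,beta=-90);b=cv2.convertScaleAbs(s0[180:202,292:322],alpha=2.5,beta=-130)
k=lambda i:cv2.resize(i,None,fx=13,fy=13,interpolation=cv2.INTER_CUBIC)
cv2.imwrite('pics/bore.png',np.hstack([k(a),k(b)]))
for u,v in((307,176.3),(305.6,176.5)):print(plane('scene',u,v,.204),plane('scene',u,v,.201))
E
```

```text
[0.52064966 0.01542861 0.204     ] [0.51855649 0.01790547 0.201     ]
[0.51864752 0.01297857 0.204     ] [0.51654641 0.01544572 0.201     ]
```

View pics/bore.png

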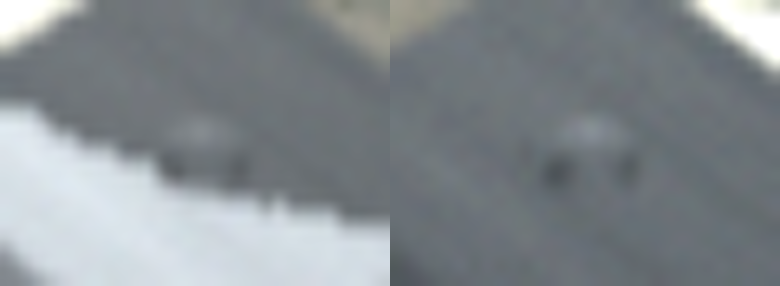

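```bash
python3 - <<'E'
from h import *
for v in(191,191.5,192):print(plane('scene',306.9,v,.16))
t0=cv2.imread('pics/top0.png')
b=cv2.convertScaleAbs(t0[200:224,312:342],alpha=2.5,beta=-130)
cv2.imwrite('pics/bt.png',cv2.resize(b,None,fx=20,fy=20,interpolation=cv2.INTER_CUBIC))
print(plane('top',327,211.6,.16),plane('top',328,212.6,.16))
E
```

```text
[0.52112357 0.0136244  0.16      ]
[0.522158   0.01237132 0.16      ]
[0.52319039 0.01112072 0.16      ]
[0.52342171 0.01281328 0.16      ] [0.52125057 0.01065265 0.16      ]
```

View pics/bt.png

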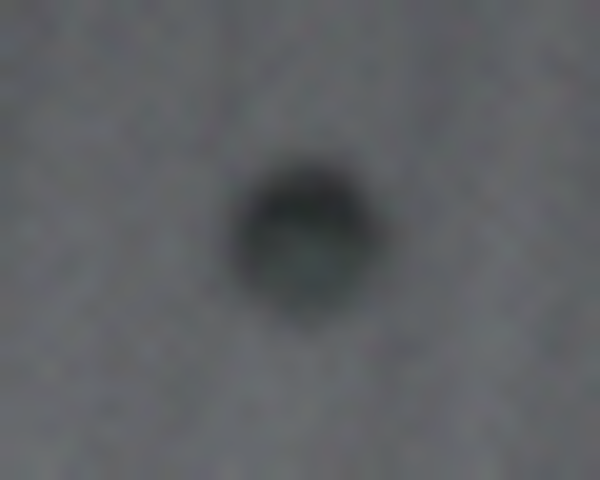

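The top view gives the bore at (0.5236,0.0130). In the scene view the foot is within about 3 mm of being over the bore. I lower to just above the mouth and measure again there, where parallax is small.

Request:
play_rows(commands="0.15 1 -2 -6 0;0.15 1 -2 -14 0;0.15 1 -2 -22 0;0.15 1 -2 -30 0;0.15 1 -2 -36 0;0.15 1 -2 -36 0;0.15 1 -2 -36 0")

```text
time: 8.97
ee_pos: [0.5245, 0.0108, 0.2539]
tcp_rot: [-176.6, 0.1, 80.6]
wrist_force: [-0.3, -0.2, -0.2]
opening: 0.0228
```

```bash
python3 - <<'E'
from h import *
s=camera('scene');cv2.imwrite('pics/s10full.png',s[:,:,::-1]);crop(s,285,150,335,205,12,'pics/s10.png')
o=get_obs();print(o['time'],o['ee_pos'],o['tcp_rot'],o['wrist_force'])
E
```

```text
9.0167 [0.52468055 0.01082388 0.25440022] [-1.76602805e+02  9.60565267e-02  8.06485099e+01] [ 0.07462553  0.05958323 -0.04654985]
```

View pics/s10.png

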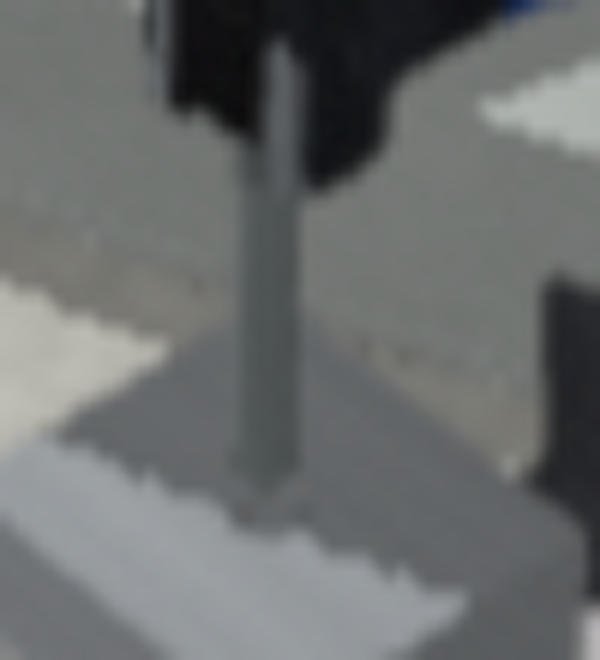

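The foot at crop (267,485) sits above the bore at (270,498), offset only by its roughly 8 mm height, so it is aligned to about 1 mm. Lowering in.

Request:
play_rows(commands="0.15 0 0 -4 0;0.15 0 0 -8 0;0.15 0 0 -11 0;0.15 0 0 -14 0;0.15 0 0 -17 0;0.15 0 0 -17 0")

```text
time: 9.52
ee_pos: [0.5248, 0.0108, 0.2366]
tcp_rot: [-176.6, 0.1, 80.6]
wrist_force: [0.1, 0.3, -2.6]
opening: 0.0229
```

```bash
python3 - <<'E'
from h import *
s=camera('scene');crop(s,285,150,335,205,12,'pics/s11.png')
o=get_obs();print(o['time'],o['ee_pos'],o['tcp_rot'],o['wrist_force'],o['torque'])
E
```

```text
9.5667 [0.5247849  0.01080865 0.2369608 ] [-1.76591480e+02  9.95783913e-02  8.06485845e+01] [ 1.11876035  0.14484805 -2.10578247] [ 0.01496472 -0.30902603  0.01508878]
```

View pics/s11.png

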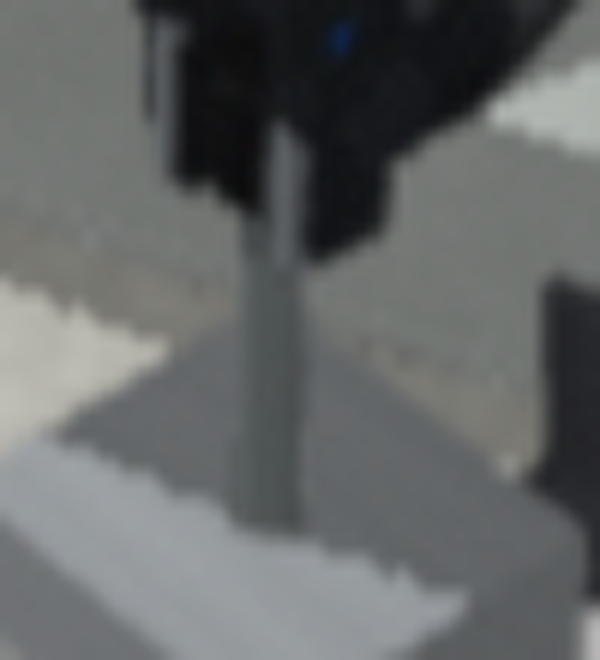

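The foot is in the bore (about 9 mm), with small forces. Continuing.

Request:
play_rows(commands="0.15 0 0 -2 0;0.15 0 0 -4 0;0.15 0 0 -6 0;0.15 0 0 -6 0")

```text
time: 9.9
ee_pos: [0.5248, 0.0108, 0.2309]
tcp_rot: [-176.6, 0.1, 80.6]
wrist_force: [0.8, 0.1, -1.8]
opening: 0.0227
```

Request:
play_rows(commands="0.15 0 0 -2 0;0.15 0 0 -4 0;0.15 0 0 -6 0;0.15 0 0 -6 0")

```text
time: 10.23
ee_pos: [0.5247, 0.0108, 0.2248]
tcp_rot: [-176.6, 0.1, 80.6]
wrist_force: [1.7, -0.4, -1.3]
opening: 0.0226
```

```bash
python3 - <<'E'
from h import *
s=camera('scene');crop(s,285,150,335,205,12,'pics/s12.png')
o=get_obs();print(o['time'],o['ee_pos'],o['tcp_rot'],o['wrist_force'],o['torque'])
E
```

```text
10.2833 [0.52473906 0.01078382 0.22504278] [-1.76590087e+02  9.96002200e-02  8.06451879e+01] [ 1.53635536 -0.49099609 -1.45671637] [ 0.01866171 -0.3189776  -0.00405446]
```

View pics/s12.png

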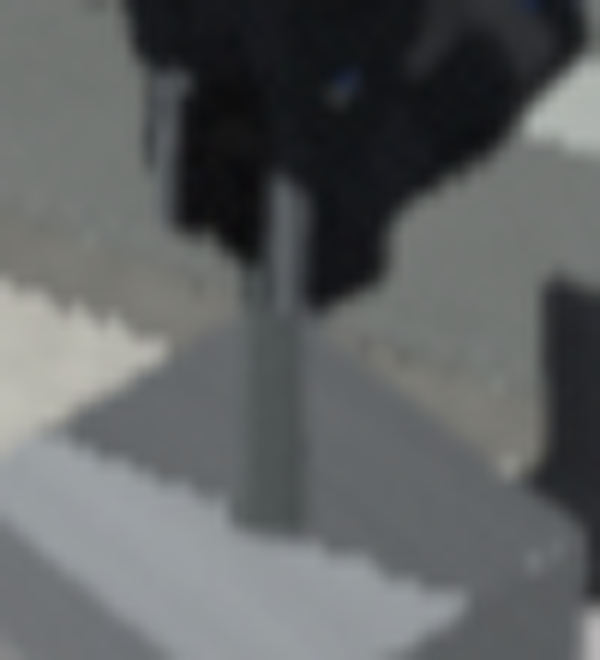

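Still easy. I continue in small steps and watch the force.

Request:
play_rows(commands="0.15 0 0 -2 0;0.15 0 0 -4 0;0.15 0 0 -5 0;0.15 0 0 -5 0")

```text
time: 10.62
ee_pos: [0.5248, 0.0108, 0.22]
tcp_rot: [-176.6, 0.1, 80.6]
wrist_force: [0.8, -0.4, -1.0]
opening: 0.0227
```

Request:
play_rows(commands="0.15 0 0 -2 0;0.15 0 0 -4 0;0.15 0 0 -5 0;0.15 0 0 -5 0")

```text
time: 10.95
ee_pos: [0.5247, 0.0108, 0.215]
tcp_rot: [-176.6, 0.1, 80.6]
wrist_force: [1.2, -0.3, -0.8]
opening: 0.0233
```

Request:
play_rows(commands="0.15 0 0 -2 0;0.15 0 0 -4 0;0.15 0 0 -5 0;0.15 0 0 -5 0")

```text
time: 11.28
ee_pos: [0.5247, 0.0108, 0.21]
tcp_rot: [-176.6, 0.1, 80.6]
wrist_force: [1.7, 0.2, -0.9]
opening: 0.023
```

Request:
play_rows(commands="0.15 0 0 -1 0;0.15 0 0 -2 0;0.15 0 0 -2 0")

```text
time: 11.53
ee_pos: [0.5248, 0.0108, 0.2082]
tcp_rot: [-176.6, 0.1, 80.6]
wrist_force: [0.8, 0.3, -0.3]
opening: 0.0229
```

Forces are still about 1 N and the foot is within about 2 mm of the shaft. Letting go.

Request:
play_rows(commands="0.32 0 0 0 0;0.4 0 0 0 0;0.5 0 0 0 0;0.7 0 0 0 0;0.9 0 0 0 0;0.9 0 0 0 0;0.9 0 0 20 0;0.9 0 0 50 0;0.9 0 0 80 0;0.9 0 0 80 0")

```text
time: 12.37
ee_pos: [0.5255, 0.0108, 0.2939]
tcp_rot: [-177.0, 0.0, 80.6]
wrist_force: [0.6, 0.5, 0.4]
opening: 0.0769
```

```bash
python3 - <<'E'
from h import *
s=camera('scene');crop(s,250,120,380,220,6,'pics/s13.png');cv2.imwrite('pics/s13f.png',s[:,:,::-1])
o=get_obs();print(o['time'],o['ee_pos'],o['tcp_rot'],o['wrist_force'],o['opening'])
E
```

```text
12.4167 [0.52560591 0.01079314 0.29141602] [-1.76885811e+02  4.62605234e-02  8.06437668e+01] [-0.61643228 -0.81582023 -0.40560381] 0.07685909628582503
```

View pics/s13.png

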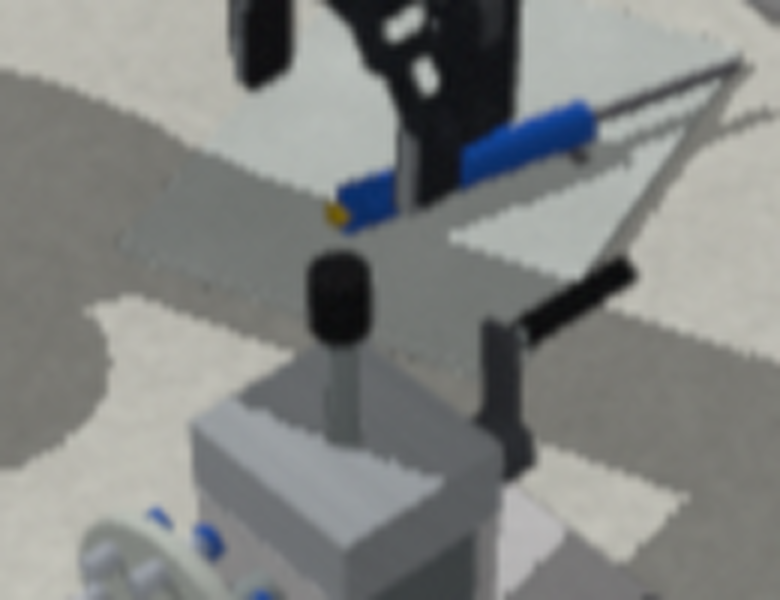

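The pin stands upright in the bore, with the head at crop (340,300) and the shank visible down to (343,440). The crank handle is near the top, its outer end triangulated at (0.546,0.166,0.147), so the angle is about -0.05 rad. Next I move over the handle.

Request:
play_rows(commands="1 2 15 0 0;1 4 35 0 0;1 6 60 0 0;1 9 85 0 0;1 12 105 0 0;1 14 122 0 0;1 15 135 0 0;1 16 140 0 0;1 16 140 0 0;1 16 140 0 0")

```text
time: 13.25
ee_pos: [0.5407, 0.1504, 0.2881]
tcp_rot: [-176.6, 0.1, 80.7]
wrist_force: [0.0, -0.1, -0.1]
opening: 0.0854
```

Request:
play_rows(commands="1 0 0 -20 0;1 0 0 -45 0;1 0 0 -75 0;1 0 0 -100 0;1 0 0 -115 0;1 0 0 -120 0;1 0 0 -120 0")

```text
time: 13.83
ee_pos: [0.5402, 0.1498, 0.1674]
tcp_rot: [-176.5, 0.1, 80.6]
wrist_force: [-0.0, 0.3, 0.7]
opening: 0.0855
```

```bash
python3 - <<'E'
from h import *
s=camera('scene');crop(s,280,100,410,200,6,'pics/s14.png')
o=get_obs();print(o['time'],o['ee_pos'],o['tcp_rot'],o['wrist_force'],o['opening'],o['q'])
y=np.array([np.sin(np.radians(9)),np.cos(np.radians(9))]);x=np.array([y[1],-y[0]])
print((o['ee_pos'][:2]-[.5236,.013])@np.c_[x,y])
E
```

```text
13.8833 [0.54076684 0.1500653  0.16877941] [-1.76608174e+02  9.94922517e-02  8.05922292e+01] [ 0.06996317 -0.54154651  0.41253548] 0.08582554708918465 [ 14.8483339    8.90844654   7.38910215  91.61441151   1.30216459
 114.22342949]
[-0.00448625  0.13806328]
```

View pics/s14.png

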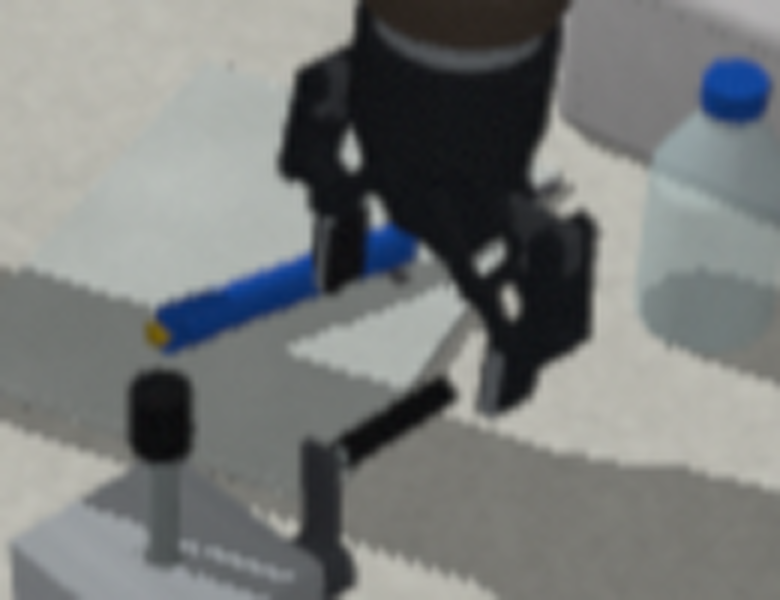

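The tips at crop (335,285) and (490,410) straddle the handle line, which runs (345,455) to (450,390). Lowering and closing.

Request:
play_rows(commands="1 0 0 -15 0;1 0 0 -28 0;1 0 0 -37 0;1 0 0 -37 0;0.6 0 0 -37 0;0.3 0 0 -37 0;0.1 0 0 -37 0;0.05 0 0 -37 0;0.05 0 0 -37 0;0.05 0 0 -37 0", force=20)

```text
time: 14.72
ee_pos: [0.541, 0.1508, 0.1316]
tcp_rot: [-176.6, 0.1, 80.6]
wrist_force: [-2.6, 0.1, 3.4]
opening: 0.0131
```

Request:
play_rows(commands="0.05 0 0 0 0;0.05 0 0 0 0;0.05 0 0 0 0")

```text
time: 14.97
ee_pos: [0.541, 0.1509, 0.1316]
tcp_rot: [-176.6, 0.1, 80.6]
wrist_force: [0.8, -0.3, 2.8]
opening: 0.0131
```

```bash
python3 - <<'E'
from h import *
s=camera('scene');crop(s,280,100,410,200,6,'pics/s15.png');cv2.imwrite('pics/ref.png',s[:,:,::-1])
o=get_obs();print(o['time'],o['ee_pos'],o['tcp_rot'],o['wrist_force'],o['opening'])
E
```

```text
15.0167 [0.54098457 0.15084075 0.13163527] [-1.76641209e+02  7.85337518e-02  8.06445190e+01] [ 1.65749594 -0.17594118  2.30167133] 0.013123095737586793
```

View pics/s15.png

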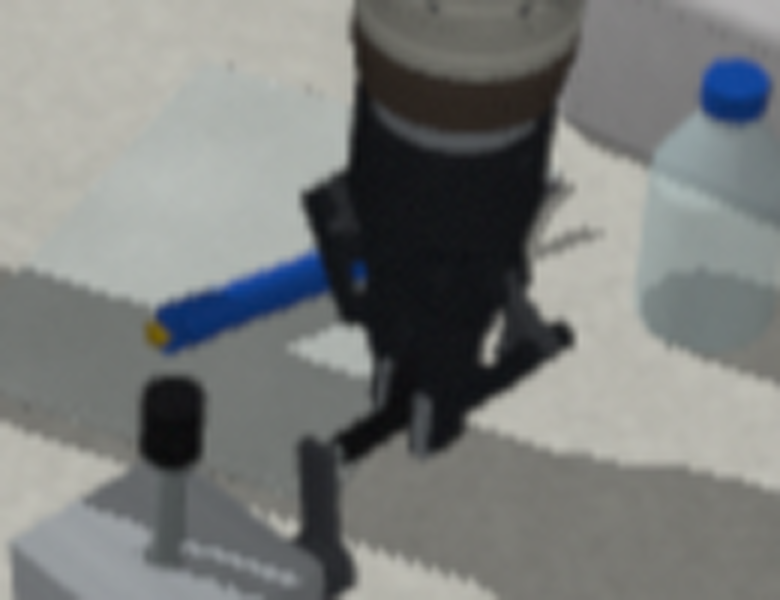

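The handle is gripped (opening 13 mm), and the pin is still in the bore, leaning slightly. I compute the arc steps for turning towards +x.

```bash
cat >> h.py <<'E'
def arc(a0,a1,n,r=50):
    out=[]
    for a in np.linspace(a0,a1,n+1)[1:]:
        dx=r*(np.sin(a)-np.sin(a0));dz=r*(np.cos(a)-np.cos(a0))
        out.append("0.05 %.1f %.1f %.1f 0"%(.9877*dx,-.1564*dx,dz))
    print('%.2f'%a1,';'.join(out))
E
python3 - <<'E'
from h import *
arc(-.06,.42,8)
a=.42
while a<2.55: arc(a,a+.2,4);a+=.2
E
```

```text
0.42 0.05 3.0 -0.5 0.1 0;0.05 5.9 -0.9 0.0 0;0.05 8.9 -1.4 -0.3 0;0.05 11.8 -1.9 -0.7 0;0.05 14.7 -2.3 -1.3 0;0.05 17.6 -2.8 -2.1 0;0.05 20.4 -3.2 -3.1 0;0.05 23.1 -3.7 -4.3 0
0.62 0.05 2.2 -0.4 -1.1 0;0.05 4.4 -0.7 -2.3 0;0.05 6.5 -1.0 -3.6 0;0.05 8.6 -1.4 -5.0 0
0.82 0.05 2.0 -0.3 -1.5 0;0.05 3.9 -0.6 -3.1 0;0.05 5.7 -0.9 -4.8 0;0.05 7.4 -1.2 -6.6 0
1.02 0.05 1.6 -0.3 -1.9 0;0.05 3.2 -0.5 -3.8 0;0.05 4.6 -0.7 -5.8 0;0.05 6.0 -0.9 -7.9 0
1.22 0.05 1.2 -0.2 -2.2 0;0.05 2.4 -0.4 -4.4 0;0.05 3.4 -0.5 -6.7 0;0.05 4.3 -0.7 -9.0 0
1.42 0.05 0.8 -0.1 -2.4 0;0.05 1.5 -0.2 -4.8 0;0.05 2.0 -0.3 -7.2 0;0.05 2.4 -0.4 -9.7 0
1.62 0.05 0.3 -0.0 -2.5 0;0.05 0.5 -0.1 -5.0 0;0.05 0.6 -0.1 -7.5 0;0.05 0.5 -0.1 -10.0 0
1.82 0.05 -0.2 0.0 -2.5 0;0.05 -0.5 0.1 -5.0 0;0.05 -0.9 0.1 -7.4 0;0.05 -1.5 0.2 -9.9 0
2.02 0.05 -0.7 0.1 -2.4 0;0.05 -1.5 0.2 -4.8 0;0.05 -2.4 0.4 -7.1 0;0.05 -3.4 0.5 -9.4 0
2.22 0.05 -1.1 0.2 -2.2 0;0.05 -2.4 0.4 -4.4 0;0.05 -3.7 0.6 -6.5 0;0.05 -5.1 0.8 -8.5 0
2.42 0.05 -1.5 0.2 -2.0 0;0.05 -3.2 0.5 -3.8 0;0.05 -4.9 0.8 -5.6 0;0.05 -6.7 1.1 -7.3 0
2.62 0.05 -1.9 0.3 -1.6 0;0.05 -3.9 0.6 -3.1 0;0.05 -5.9 0.9 -4.5 0;0.05 -8.0 1.3 -5.8 0
```

Request:
play_rows(commands="0.05 3.0 -0.5 0.1 0;0.05 5.9 -0.9 0.0 0;0.05 8.9 -1.4 -0.3 0;0.05 11.8 -1.9 -0.7 0;0.05 14.7 -2.3 -1.3 0;0.05 17.6 -2.8 -2.1 0;0.05 20.4 -3.2 -3.1 0;0.05 23.1 -3.7 -4.3 0")

```text
time: 15.68
ee_pos: [0.5648, 0.1469, 0.128]
tcp_rot: [-176.7, 0.1, 80.6]
wrist_force: [1.8, -0.8, 8.0]
opening: 0.0133
```

```bash
cat > look.py <<'E'
import sys
from h import *
k=sys.argv[1]
s=camera('scene');crop(s,280,100,410,200,6,f'pics/c{k}.png')
# head: black blob in pin window
g=s[150:182,295:322].max(2);g=cv2.resize(g,None,fx=4,fy=4,interpolation=cv2.INTER_CUBIC)
cs,_=cv2.findContours((g<45).astype(np.uint8),cv2.RETR_EXTERNAL,cv2.CHAIN_APPROX_NONE)
c=max(cs,key=cv2.contourArea);x,y,w,h=cv2.boundingRect(c)
print('head px x %.1f top %.2f bot %.2f w %.1f'%(295+(x+w/2)/4,150+y/4,150+(y+h)/4,w/4))
o=get_obs();e=o['ee_pos']-[.5431,.1365,.1];ex=.9877*e[0]-.1564*e[1]+.0011;ez=e[2]+.019
print(round(o['time'],2),np.round(o['ee_pos'],4),'F',np.round(o['wrist_force'],1),'op %.4f'%o['opening'],'ang %.3f r %.4f'%(np.arctan2(ex,ez),np.hypot(ex,ez)))
E
python3 look.py 1
```

```text
head px x 305.6 top 161.75 bot 177.00 w 10.2
15.73 [0.5653 0.1469 0.1278] F [ 2.8 -1.7  8.3] op 0.0131 ang 0.430 r 0.0514
```

View pics/c1.png

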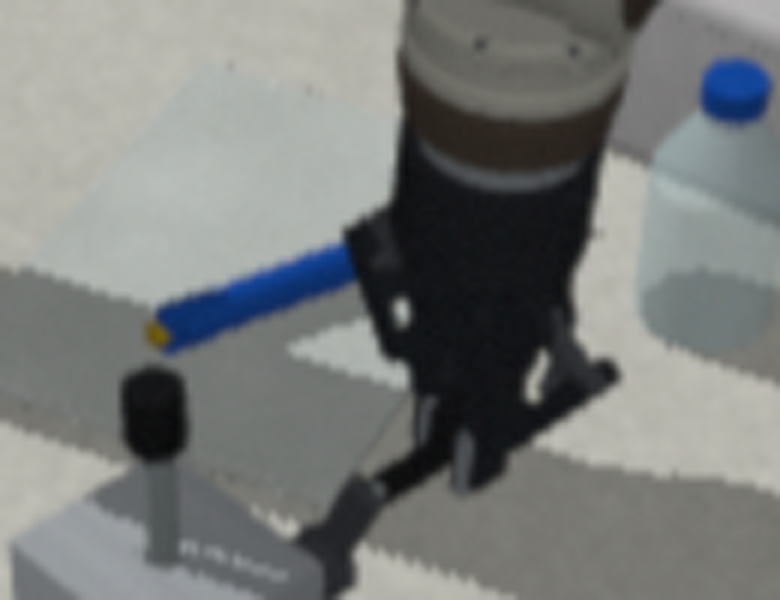

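The crank turned to about 0.43 rad with the pin still up. There is an 8 N radial force, so I relax slightly outwards and go on in 0.05 rad rows.

Request:
play_rows(commands="0.05 2.6 -0.4 -0.1 0;0.05 4.8 -0.7 -1.3 0;0.05 6.9 -1.0 -2.6 0;0.05 9.0 -1.4 -4.0 0")

```text
time: 16.07
ee_pos: [0.5736, 0.1455, 0.1233]
tcp_rot: [-176.7, 0.1, 80.6]
wrist_force: [1.1, -0.6, 5.4]
opening: 0.0131
```

```bash
python3 look.py 2
```

```text
head px x 305.6 top 161.75 bot 177.00 w 10.2
16.12 [0.5739 0.1454 0.123 ] F [ 2.5 -1.1  6. ] op 0.0135 ang 0.623 r 0.0517
```

Request:
play_rows(commands="0.05 2.0 -0.3 -1.5 0;0.05 3.9 -0.6 -3.1 0;0.05 5.7 -0.9 -4.8 0")

```text
time: 16.37
ee_pos: [0.5795, 0.1445, 0.1185]
tcp_rot: [-176.7, 0.1, 80.6]
wrist_force: [2.7, -1.5, 5.2]
opening: 0.0132
```

```bash
python3 look.py 3
```

```text
head px x 305.8 top 161.75 bot 176.75 w 10.0
16.42 [0.5798 0.1445 0.1181] F [ 3.7 -2.2  5.1] op 0.0129 ang 0.771 r 0.0518
```

View pics/c3.png

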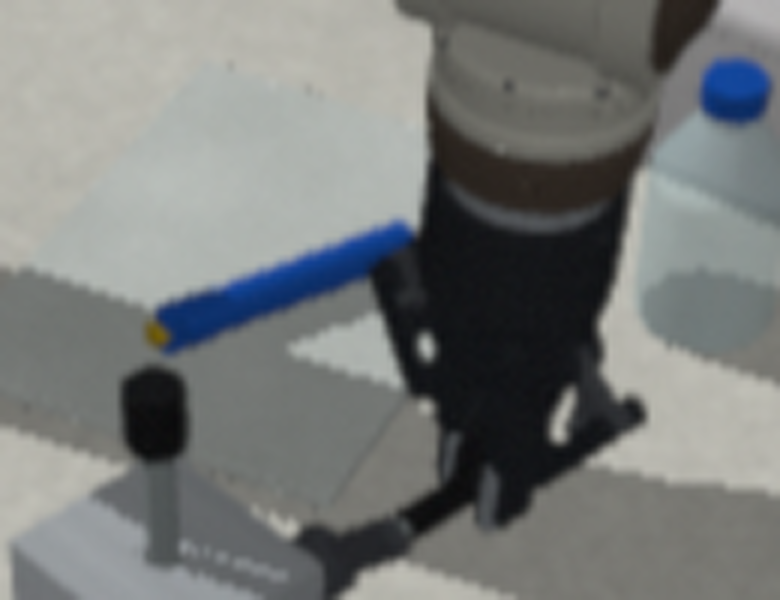

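```bash
python3 - <<'E'
from h import *
a=.77
while a<2.55: arc(a,a+.15,3);a+=.15
E
```

```text
0.92 0.05 1.7 -0.3 -1.8 0;0.05 3.4 -0.5 -3.7 0;0.05 4.9 -0.8 -5.6 0
1.07 0.05 1.4 -0.2 -2.0 0;0.05 2.8 -0.4 -4.1 0;0.05 4.0 -0.6 -6.3 0
1.22 0.05 1.1 -0.2 -2.2 0;0.05 2.2 -0.3 -4.5 0;0.05 3.1 -0.5 -6.8 0
1.37 0.05 0.8 -0.1 -2.4 0;0.05 1.5 -0.2 -4.8 0;0.05 2.0 -0.3 -7.2 0
1.52 0.05 0.4 -0.1 -2.5 0;0.05 0.7 -0.1 -4.9 0;0.05 0.9 -0.1 -7.4 0
1.67 0.05 0.1 -0.0 -2.5 0;0.05 0.0 -0.0 -5.0 0;0.05 -0.2 0.0 -7.5 0
1.82 0.05 -0.3 0.0 -2.5 0;0.05 -0.7 0.1 -4.9 0;0.05 -1.3 0.2 -7.4 0
1.97 0.05 -0.7 0.1 -2.4 0;0.05 -1.5 0.2 -4.8 0;0.05 -2.4 0.4 -7.1 0
2.12 0.05 -1.0 0.2 -2.3 0;0.05 -2.1 0.3 -4.5 0;0.05 -3.4 0.5 -6.7 0
2.27 0.05 -1.3 0.2 -2.1 0;0.05 -2.8 0.4 -4.1 0;0.05 -4.3 0.7 -6.1 0
2.42 0.05 -1.6 0.3 -1.9 0;0.05 -3.4 0.5 -3.7 0;0.05 -5.2 0.8 -5.4 0
2.57 0.05 -1.9 0.3 -1.6 0;0.05 -3.9 0.6 -3.1 0;0.05 -5.9 0.9 -4.5 0
```

Request:
play_rows(commands="0.05 2.4 -0.3 -1.1 0;0.05 4.1 -0.5 -2.8 0;0.05 5.6 -0.8 -4.7 0")

```text
time: 16.67
ee_pos: [0.5845, 0.1437, 0.1131]
tcp_rot: [-176.6, 0.1, 80.6]
wrist_force: [0.5, -2.5, 2.9]
opening: 0.0127
```

```bash
python3 look.py 4
```

```text
head px x 305.8 top 162.00 bot 177.00 w 10.0
16.72 [0.5847 0.1437 0.1127] F [ 2.2 -2.3  2.8] op 0.0134 ang 0.913 r 0.0519
```

Request:
play_rows(commands="0.05 1.4 -0.2 -2.0 0;0.05 2.8 -0.4 -4.1 0;0.05 4.0 -0.6 -6.3 0")

```text
time: 16.97
ee_pos: [0.5885, 0.1431, 0.1071]
tcp_rot: [-176.6, 0.1, 80.6]
wrist_force: [1.0, -4.5, 3.1]
opening: 0.0132
```

```bash
python3 look.py 5
```

```text
head px x 308.1 top 166.25 bot 181.25 w 9.8
17.02 [0.5887 0.1431 0.1066] F [ 2.7 -3.8  2.4] op 0.0129 ang 1.055 r 0.0519
```

View pics/c5.png

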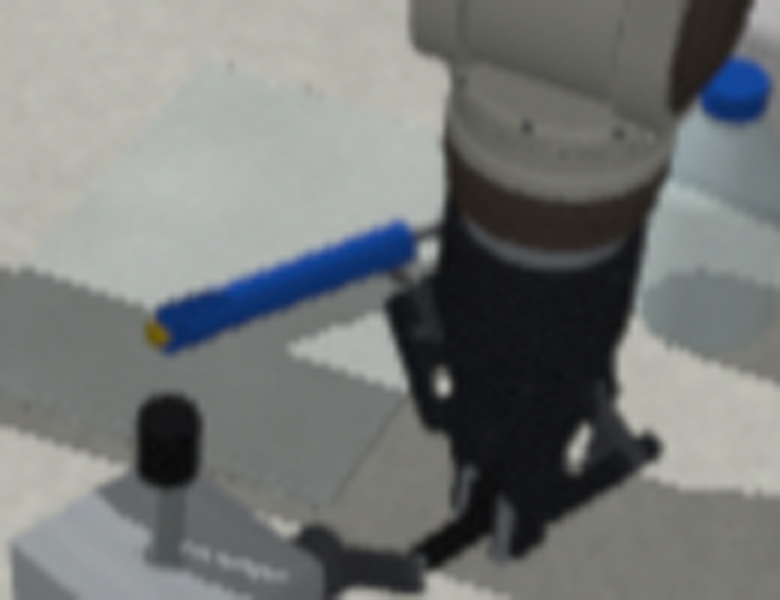

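The pin dropped: its head top went from row 162.0 to 166.25, and it stands straight over the bore. The crank is at about 1.05 rad, so I stop turning, open and rise.

Request:
play_rows(commands="0.3 0 0 0 0;0.6 0 0 0 0;0.9 0 0 0 0;1 0 0 0 0;1 0 0 10 0;1 0 0 30 0;1 0 0 60 0;1 0 0 95 0;1 0 0 130 0;1 0 0 165 0")

```text
time: 17.85
ee_pos: [0.5876, 0.1434, 0.2747]
tcp_rot: [-176.6, 0.1, 80.7]
wrist_force: [1.0, 0.1, 0.9]
opening: 0.0854
```

Request:
play_rows(commands="0.5 -5 -10 10 0;0 -15 -30 20 0;0 -25 -55 20 0;0 -40 -80 20 0;0 -52 -105 20 0;0 -60 -122 20 0;0 -64 -130 20 0;0 -64 -130 20 0;0 -64 -130 20 0")

```text
time: 18.6
ee_pos: [0.5243, 0.0136, 0.2925]
tcp_rot: [-176.6, 0.1, 80.6]
wrist_force: [0.4, 0.1, -1.1]
opening: 0.0002
```

```bash
python3 - <<'E'
from h import *
s=camera('scene');crop(s,260,90,390,190,6,'pics/s20.png');t=camera('top')
for i in range(2):
 o=get_obs();print(o['time'],o['ee_pos'],o['tcp_rot'],o['wrist_force'],o['opening']);camera('top')
print(plane('scene',308.1,168,.234))
E
```

```text
18.7 [0.52460758 0.01422895 0.29206526] [-1.76596900e+02  7.90828762e-02  8.06837413e+01] [-0.25785444 -0.15487319  0.42296519] 0.00013306210250562251
18.75 [0.52460143 0.01430558 0.29192574] [-1.76579806e+02  8.77838040e-02  8.07050949e+01] [ 0.1179034   0.56597174 -0.26920939] -0.00042658496155283056
[0.52660353 0.01255321 0.234     ]
```

View pics/s20.png

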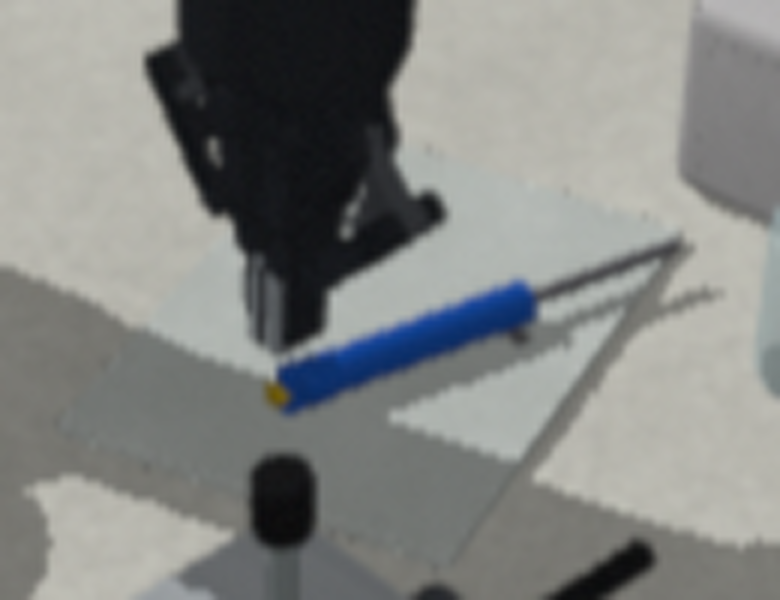

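The shut fingers are centred over the head at crop (283,480). Lowering to just above it, then pressing slowly.

Request:
play_rows(commands="0 -1 -1 -15 0;0 -1 -1 -30 0;0 -1 -1 -42 0;0 -1 -1 -50 0;0 -1 -1 -50 0")

```text
time: 19.22
ee_pos: [0.5229, 0.0129, 0.2404]
tcp_rot: [-176.4, 0.1, 80.7]
wrist_force: [-0.2, -0.6, -0.4]
opening: 0.0001
```

Request:
play_rows(commands="0 0 0 -2 0;0 0 0 -4 0;0 0 0 -6 0;0 0 0 -8 0;0 0 0 -10 0")

```text
time: 19.63
ee_pos: [0.5235, 0.0125, 0.2328]
tcp_rot: [-176.7, 0.1, 80.6]
wrist_force: [0.1, 1.4, 7.8]
opening: -0.0001
```

```bash
python3 - <<'E'
from h import *
s=camera('scene');crop(s,260,120,360,210,7,'pics/s21.png')
o=get_obs();print(o['time'],o['ee_pos'],o['wrist_force'],o['opening'])
E
```

```text
19.6833 [0.52351558 0.01244523 0.23271717] [0.03037203 0.28038541 6.12425369] -2.8349202175432858e-05
```

View pics/s21.png

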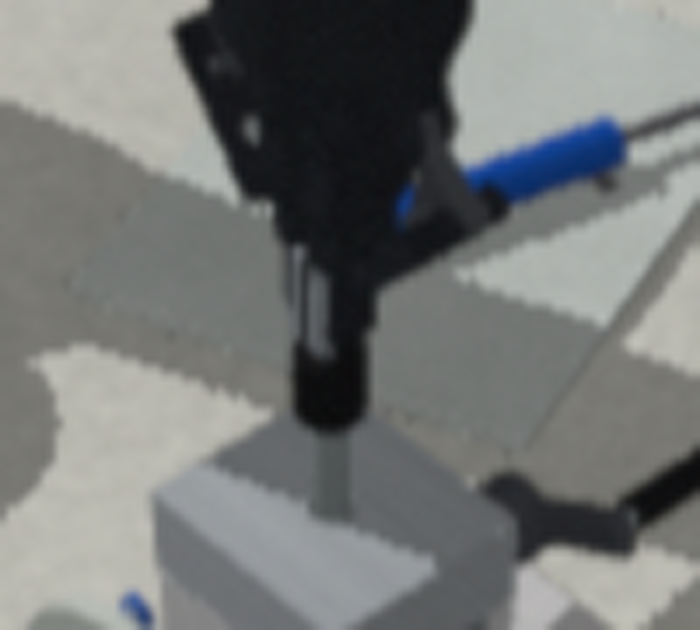

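The finger tips are in contact with the head, well centred, at about 7 N. Pressing on slowly.

Request:
play_rows(commands="0 0 0 -1.5 0;0 0 0 -3 0;0 0 0 -4.5 0;0 0 0 -6 0;0 0 0 -7.5 0;0 0 0 -9 0")

```text
time: 20.18
ee_pos: [0.5236, 0.0128, 0.2251]
tcp_rot: [-176.8, 0.0, 80.7]
wrist_force: [-1.8, 3.1, 11.8]
opening: 0.0003
```

Request:
play_rows(commands="0 0 0 -1.5 0;0 0 0 -3 0;0 0 0 -4.5 0;0 0 0 -6 0;0 0 0 -7.5 0;0 0 0 -9 0")

```text
time: 20.68
ee_pos: [0.5235, 0.013, 0.2165]
tcp_rot: [-176.8, -0.0, 80.7]
wrist_force: [-3.1, 4.1, 13.2]
opening: -0.0002
```

Request:
play_rows(commands="0 0 0 -1.5 0;0 0 0 -3 0;0 0 0 -4.5 0;0 0 0 -6 0;0 0 0 -7.5 0;0 0 0 -9 0")

```text
time: 21.18
ee_pos: [0.5233, 0.0133, 0.2076]
tcp_rot: [-176.8, -0.1, 80.7]
wrist_force: [-4.3, 4.9, 16.0]
opening: -0.0002
```

Request:
play_rows(commands="0 0 0 -1.5 0;0 0 0 -3 0;0 0 0 -4.5 0;0 0 0 -6 0;0 0 0 -7.5 0;0 0 0 -9 0")

```text
time: 21.68
ee_pos: [0.5234, 0.0134, 0.1985]
tcp_rot: [-176.8, -0.1, 80.7]
wrist_force: [-4.1, 5.2, 14.6]
opening: -0.0001
```

Request:
play_rows(commands="0 0 0 -1.5 0;0 0 0 -3 0;0 0 0 -4.5 0;0 0 0 -6 0;0 0 0 -7 0;0 0 0 -7 0")

```text
time: 22.18
ee_pos: [0.5233, 0.0135, 0.1913]
tcp_rot: [-176.7, -0.1, 80.7]
wrist_force: [-4.2, 5.9, 12.5]
opening: -0.0001
```

```bash
python3 - <<'E'
from h import *
s=camera('scene');crop(s,260,120,360,210,7,'pics/s22.png')
o=get_obs();print(o['time'],o['ee_pos'],o['wrist_force'],o['opening'])
E
```

```text
22.2333 [0.52329132 0.0135286  0.19123932] [-3.68961013  6.5388186  12.93198259] -0.0003005926436597283
```

View pics/s22.png

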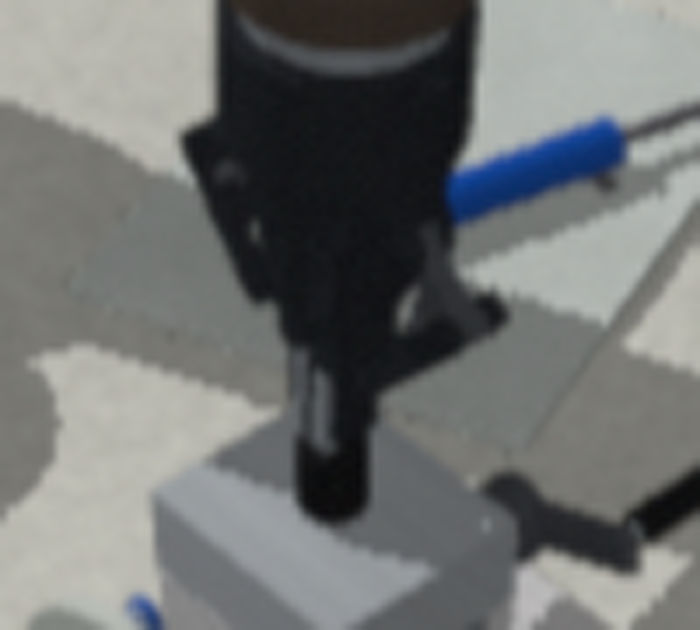

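Nearly flush, with about 3 mm left. Finishing in 1 mm steps.

Request:
play_rows(commands="0 0 0 -1 0;0 0 0 -2 0;0 0 0 -2 0")

```text
time: 22.48
ee_pos: [0.5233, 0.0136, 0.1893]
tcp_rot: [-176.7, -0.1, 80.7]
wrist_force: [-3.7, 6.6, 13.0]
opening: 0.0
```

Request:
play_rows(commands="0 0 0 -1 0;0 0 0 -1 0")

```text
time: 22.65
ee_pos: [0.5233, 0.0136, 0.1884]
tcp_rot: [-176.7, -0.1, 80.7]
wrist_force: [-4.3, 6.7, 13.0]
opening: 0.0001
```

Request:
play_rows(commands="0 0 0 -0.7 0;0 0 0 -0.7 0")

```text
time: 22.82
ee_pos: [0.5234, 0.0136, 0.1883]
tcp_rot: [-176.8, -0.1, 80.7]
wrist_force: [-5.0, 6.5, 16.5]
opening: 0.0003
```

Request:
play_rows(commands="0 0 0 -0.7 0;0 0 0 -0.7 0")

```text
time: 22.98
ee_pos: [0.5234, 0.0136, 0.1882]
tcp_rot: [-176.8, -0.1, 80.7]
wrist_force: [-5.3, 7.0, 20.7]
opening: -0.0003
```

The head is seated: force rises while the height holds at 0.188, which matches 0.160 + 0.028. Lifting off and checking.

Request:
play_rows(commands="0 0 0 3 0;0 0 0 15 0;0 0 0 40 0;0 0 0 70 0;0 0 0 100 0;0 0 0 120 0;0 -30 0 120 0;0 -60 0 120 0;0 -80 0 120 0;0 -80 0 120 0")

```text
time: 23.82
ee_pos: [0.4406, 0.0124, 0.3063]
tcp_rot: [-176.7, 0.1, 80.6]
wrist_force: [-1.7, 0.2, -0.1]
opening: -0.0001
```

```bash
python3 - <<'E'
from h import *
s=camera('scene');crop(s,260,120,360,210,7,'pics/s23.png');cv2.imwrite('pics/s23f.png',s[:,:,::-1])
o=get_obs();print(o['time'],o['ee_pos'],o['wrist_force'],np.abs(o['qd']).max())
t=np.array(proj('scene',(.5236,.013,.188)));b=proj('scene',(.5236,.013,.16));print(t,b)
E
```

```text
23.8667 [0.442188   0.01235478 0.30587903] [ 1.56787388 -0.29238852  0.01185774] 2.8999758042976493
[307.41668049 182.69790561] [307.56457317 191.62776059]
```

View pics/s23.png

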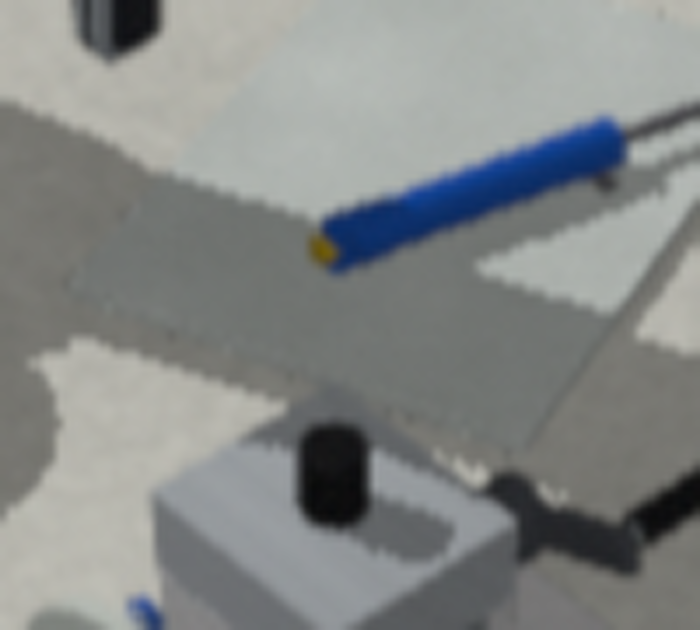

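View pics/s23f.png

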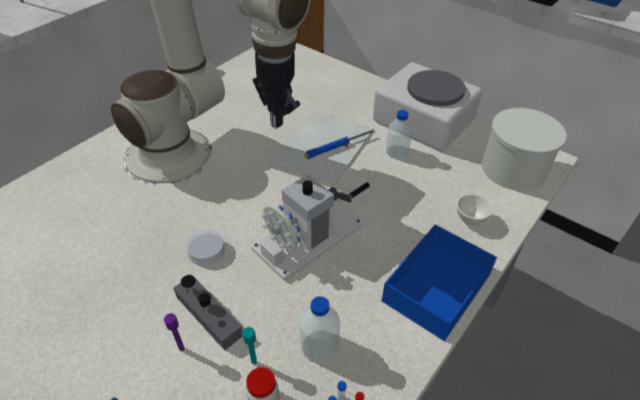

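The head sits flush on the housing. Its top centre is at about (307.3,182.4) against (307.4,182.7) predicted for z=0.188. The spare pins, bottles and dishes are where they were. I let the arm settle and hand in.

Request:
play_rows(commands="0 0 0 0 0;0 0 0 0 0;0 0 0 0 0;0 0 0 0 0")

```text
time: 24.2
ee_pos: [0.4437, 0.0124, 0.3043]
tcp_rot: [-176.6, 0.1, 80.6]
wrist_force: [-0.2, -0.5, 0.5]
opening: 0.0001
```

```bash
python3 -c "
from workcell import *
print(job_done())"
```

```text
the job is handed in; nothing more can be done
None
```

The lock pin is through the carousel's shaft with its head flush on the housing, and I handed the job in at about 24 s. No verdict was reported.

I stood the pin in the guide bore, let go, and turned the crank about 1.1 rad towards +x until it dropped. I then released the crank and pressed the pin down with shut fingers, at no more than about 21 N at the end.

**Last checks:**
- **Pin height:** the fingertips stopped at z = 0.188 on the head, which is the flush height. The head's top in the picture was within half a pixel of where a flush, centred pin should appear.
- **Other objects:** both spare pins, the bottles and the dishes look unmoved, and the arm was clear with a wrist force near zero.

**What went wrong on the way:**
- **Tilt:** joint 6 hit its limit while I carried the pin, which left a 3.4° tool tilt for the rest of the job. The pin still went in with only about 1–3 N.
- **Crank force:** the wrist force on the handle reached about 9 N, mostly along the crank's radius, while the pin still rested on the solid shaft. It was about 5 N when the pin caught.
- **Press:** up to about 9 N of sideways force built up during the final push.

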